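# Unclip the charged lamp and hang it on the stand

## Task

Switch the charging dock off by pushing its toggle lever over to the other end. Then, keeping the lamp's release button pressed in, pull the lamp up off the dock, thread its hook through the steel ring on the stand and let it hang there freely. Finally flip the dock's dust cover shut over the empty socket; leave the other things on the desk where they are.

Things in the scene. Friction and masses are not known exactly. Their poses are not given: they have to be found in the camera images.
- dock: White charging dock fixed to the desk, origin on the desk, z up. Base plate 150 x 90 x 12 mm (x -85..65, y -45..45). Socket tower on it: x -14..44, y -28..24, top 50 mm above the desk. A smaller plate with the toggle lever is joined on its +y side, centred at (15, 95) mm.
- socket (a point): centre of the socket's mouth in the top of the dock's tower (dock frame 15, 0, 50 mm); axes as the dock's
- power (a joint): toggle lever of the dock: a bar with a 26 mm black ball at its end, turning about the dock's y axis at dock (15, 95, 34) mm, 60 mm from axis to ball centre. 0 to 0.15 rad = on, leaning to the dock's -x; 1.0 = off, leaning 0.5 rad to the dock's +x (off counts from 0.8). Stays where it is left; about 1 N at the ball moves it.
- power_tip (a point): centre of the lever's ball; 87 mm above the desk at either end, 94 mm half way
- cover (a joint): dust cover of the socket: a grey flap 54 (along dock x) x 47 x 4 mm, hinged along the tower's -y top edge (dock y -24, z 50, x -12..42 mm). 0 = shut, flat over the socket; about 2.1 rad = open against its stop, leaning out to the dock's -y past upright. Light and swings freely: falls shut once pushed well past upright. It can only shut with the lamp off the dock.
- cover_edge (a point): middle of the cover's free edge, 47 mm from its hinge
- lamp: Grey inspection lamp, 136 mm long, 250 g, clipped upright in the dock, its axes along the dock's, its origin 50 mm above the desk: on the body's underside, mid-thickness, x along the lamp to the hook end, z up. Body 26 mm thick: grip block x -68..-22, z 0..40 mm; lower head with white light panels x -24..50, z 0..24. Plug below, 40 x 18 mm, x -5..35, z -30..0, in the socket.
- hook_centre (a point): centre of the half circle of the lamp's hook (lamp frame 38, 0, 64 mm; axes as the lamp's). Hook: steel bar 8 mm thick in the lamp's x-z plane, an upside-down U: shank rising from the head at x 12, half circle of 26 mm radius (to the bar's middle, top of bar at z 94), pointing down again at x 64.
- hook_tip (a point): end of the hook's open tip (lamp frame 64, 0, 48 mm), pointing down, 24 mm above and 10 mm beyond the end of the lamp's head
- release (a joint): release button of the lamp: slides into the grip block along lamp +y. 0 = out, latched; 6 mm = fully in. Spring 3 N to start, 8 N fully in; springs back when let go. From 4.5 mm in, the latch is free and the lamp lifts straight up (plug 30 mm deep); otherwise it is locked. Pinching the grip block across y with one finger on the button presses it.
- release_pad (a point): middle of the button's outer face when out: a grey pad 28 x 26 mm standing 7 mm proud of the grip block's -y face (lamp frame -45, -20, 21 mm). The finger across from it bears on the block's +y face (y = 13). This point is fixed to the lamp and does not move with the button.
- stand: Dark steel stand fixed to the desk. Origin on the desk straight under the ring's middle. Its post (22 mm thick, 295 mm tall, base plate 100 x 110 x 12 mm) is at x = +135 mm; a 10 mm arm runs from it, 280 mm above the desk, to the ring's top. The ring's -x side (towards the robot) is free.
- eye (a point): middle of the upright steel ring, 250 mm above the desk: opening 44 mm, bar 8 mm thick, ring axis along x (+x to the post). The untilted hook is too tall to go straight in: with its tip raised about 0.5 rad it enters, then turns through. Hanging, the hook lies over the ring's lowest part, hook_centre about 44 mm below this point, and the lamp tips freely by about 0.5 rad.
- stapler: black desk stapler, 130 mm long, bystander; origin in the middle of its underside; not to be disturbed
- mug: white mug, 90 mm tall, bystander; origin in the middle of its underside; not to be disturbed
- tape_roll: cardboard-brown roll of tape, 90 mm across, lying flat, bystander; origin in the middle of its underside; not to be disturbed
- lotion: white bottle with a blue cap, 110 mm tall, bystander; origin in the middle of its underside; not to be disturbed
- tonic: brown glass bottle, 100 mm tall, bystander; origin in the middle of its underside; not to be disturbed
- carton: white carton, 90 x 165 x 50 mm, bystander; origin in the middle of its underside; not to be disturbed
Things that resemble listed ones, but are neither listed nor needed, are in the scene too. Several things have the shape of the lamp; the one meant has the colours described above. Leave any orange look-alike of the dock alone.

How it is judged (in metres and radians):
On the way, in this order (a step that is already met when the one before it is completed fails the run):
1. the dock is switched off (lever at 0.8 rad or more) (value of joint power above 0.8 rad), for 0.2 s.
2. the lamp is drawn up off the dock with its release button held in (at least 3.5 mm in while the lamp is 8 to 60 mm up) (value of joint release above 0.0035 m and z of lamp in the frame of socket between 0.008 and 0.06 m), for 0.02 s.
3. the lamp hangs by its hook from the ring, let go (distance between hook_centre and eye below 0.056 m and z of hook_centre in the frame of eye below -0.028 m and contact force between lamp and the fingers below 0.1 N and contact force between lamp and stand above 0.5 N), for 0.2 s.
4. the dust cover is shut over the socket (value of joint cover below 0.12 rad), for 0.2 s.
At the end, for the whole second after the job is handed in: The lamp hangs from the ring by its hook, the hook's centre 28 mm or more below the ring's middle and within 56 mm of it, carried by the stand and let go, at most swaying a little (under 0.15 m/s and 2 rad/s); the lever is off (0.8 rad or more); the cover is shut (under 0.12 rad) (all of step 3 and value of joint power above 0.8 rad and value of joint cover below 0.12 rad and linear speed of lamp below 0.15 m/s and angular speed of lamp below 2 rad/s); the robot touches nothing.
It fails at once if a bystander on the desk is pushed more than 30 mm (distance of any of stapler, mug, tape_roll, lotion, tonic, carton from where it was at the start of the episode above 0.03 m).
It also fails if it takes over 61 s, if anything falls off the work surface, if the arm or the gripper's body presses on something with over 40 N, if the wrist force passes 120 N, or if a joint passes its speed limit or range.

## Robot

A 6-joint arm with a two-finger parallel gripper is mounted at the origin on the work surface. World frame = base frame: x ahead of the robot, y to its left, z up, the work surface at z = 0. Lengths are in m, angles in degrees, forces in N, time in s.
With the tool pointing down it reaches from about 0.275 to 0.725 m from the base axis. Payload 5.6 kg.
Tool frame: the origin (TCP) lies on the centre line of the jaws, within the pads' length; the fingertips stand 8 mm ahead of it and the grasp point (between the pads) lies 11 mm behind it; z points along the fingers, y is the line along which they close (so a half turn about z gives the same grasp; the last joint's range is limited). The gripper opens to 85 mm and grips with 20 to 120 N. Pads are 22 mm wide; open, the fingers measure 114 mm over their backs; the gripper's body (76 mm by 85 mm) begins 54 mm behind the grasp point. The pads swing forward as they close: fully open they stand 13 mm farther back than shut.
Start: joints at [85.921, 14.616, 6.199, 0, -81.583, -16.306], TCP at [0.192, 0.516, 0.239] pointing down, gripper open.
Joint ranges: [-168.99, 168.99], [-69.2, 112.95], [-62.41, 85.93], [-164.36, 98.24], [-168.68, -3.75], [-174.98, 174.98]. Speed limits (degrees/s): [147.25, 147.25, 180, 180, 180, 180].

## Interface

Orientations are given as [roll, pitch, yaw] about the fixed x, y, z axes, in that order (R = Rz(yaw) Ry(pitch) Rx(roll)).
In Python, from workcell import telemetry, optics, ticket gives the robot as it stands. The module is installed in compiled form; this text tells all that it offers.
- The arm moves only by the tool play_rows, never from a script. Its argument "steps" is a list of rows, each an object of numbers: "dx", "dy", "dz": the shift along the tool's x, y, z in cm; "rx", "ry", "rz": the turn, a rotation vector about the tool's x, y, z in rad. In form: [{"dx": .., "dy": .., "dz": .., "rx": .., "ry": .., "rz": ..}, ...]. A call has 1 to 20 rows; each row shifts and turns the commanded pose from where the row before left it, along the tool's axes as they then stand; what a row does not reach is not made up. A row lasts 1/12 s, in which the tool goes at most 41.7 mm and 7.16 degrees, less where a joint would pass 70% of its speed; a pose out of reach is approached as far as the arm can. A call with a gripper value outside its range is refused whole. "jaw" is the opening, from 0 (shut) to 1 (fully open), set as the call begins (left out, the last holds). The fingers move at their own pace and stop on an object; the grip force is fixed at half the most. Time passes only in rows, so rows that do not move let the fingers close. It gives the time, the measured TCP pose, the force, the opening and the grip force at its end, in the units of the state.
- telemetry.sense(): the state, without advancing time (a new reading comes with each control period).
- optics.snapshot(name): name is "scene" or "top" or "wrist"; returns a dict with "image" (400x640x3 uint8, blue, green, red), "K" (3x3 intrinsics, pixels), "R" (3x3) and "t" (3): a world point X has camera coordinates R X + t. Camera axes: x right, y down, z forward; pixel columns grow to the right and rows downward; lengths in m; the calibration is good to about 2 mm. A picture is of the moment at which its call begins. There is no depth.
- ticket.finish_job(): hands the job in; it is judged then, once.
The state is a dict: "clock": time; "joint_positions": joint angles; "dq": joint speeds; "effort": joint torques, N m; "position": TCP position; "tool_rot": TCP orientation; "contact_force": force on the tool from outside, world axes, zero at the start; "moment": the same for the moment, N m; "opening": finger opening in m; "finger_force": force on a finger pad.
Only numpy, scipy, OpenCV 4.12 (cv2) and the standard library are available. Lean on these libraries where they do the work, as an engineer would, in place of code of your own. Each camera call takes 0.05 s, during which the arm holds its last target. There are 200 camera calls.

## Working session

There is one attempt and no reset: what is moved stays moved. The work goes in short steps, Python scripts to look and compute and a tool call to move; the robot and the scene stay as the last step left them, time stands still between calls to the robot, and variables do not carry over. Pictures are saved under pics/ and viewed, at most 10 in all, crops included, and the job is handed in when it is done.

Besides the shell and the picture viewer there is one more tool, called as name(argument=value, ...) on one line, values as JSON. play_rows: Moves the arm, as the interface text tells. Its arguments: {"type":"object","properties":{"steps":{"type":"array"},"jaw":{"type":"number"}},"required":["steps"]}

```bash
mkdir -p pics; python3 - <<'E'
from workcell import telemetry, optics
import cv2,pickle
s=telemetry.sense(); print(s)
d={}
for n in ("scene","top","wrist"):
    d[n]=optics.snapshot(n); print(n,d[n]["K"].tolist(),d[n]["R"].round(3).tolist(),d[n]["t"].round(3).tolist())
    cv2.imwrite(f"pics/{n}0.png",d[n]["image"])
pickle.dump(d,open("s0.pkl","wb"))
E
```

```text
{'clock': 0.0, 'joint_positions': array([ 8.59222486e+01,  1.46531758e+01,  6.13210539e+00, -2.85789431e-02,
       -8.15831892e+01, -1.63069996e+01]), 'dq': array([-0.08296195,  0.0595135 ,  0.04631914,  0.07433901, -0.05320015,
       -0.01740159]), 'effort': array([-1.58673138e-03, -3.86624730e+01,  2.37937242e+01,  5.36470145e+00,
       -6.19676895e-03,  4.52025457e-07]), 'position': array([0.19134116, 0.5151379 , 0.23840082]), 'tool_rot': array([ 1.79891998e+02, -2.14822500e-03, -2.03889579e+01]), 'contact_force': array([-0.15298804,  0.55331544,  0.22204103]), 'moment': array([ 0.01806895, -0.01438513,  0.02137081]), 'finger_force': 0.0, 'opening': 0.08589809132904859}
scene [[476.39174328577144, 0.0, 330.5119809362022], [0.0, 476.39174328577144, 197.99496847607293], [0.0, 0.0, 1.0]] [[-0.365, 0.931, 0.015], [0.605, 0.249, -0.756], [-0.708, -0.267, -0.654]] [0.181, -0.179, 1.805]
top [[395.9728500982941, 0.0, 316.8527918621], [0.0, 395.9728500982941, 198.28444917603264], [0.0, 0.0, 1.0]] [[-0.017, -1.0, -0.009], [-0.998, 0.018, -0.06], [0.06, 0.008, -0.998]] [0.042, 0.51, 1.365]
wrist [[284.3389824278442, 0.0, 319.9711073274817], [0.0, 284.3389824278442, 198.66465470615756], [0.0, 0.0, 1.0]] [[-0.349, -0.937, 0.002], [-0.889, 0.332, 0.314], [-0.295, 0.108, -0.949]] [0.549, -0.042, 0.381]
```

View pics/scene0.png

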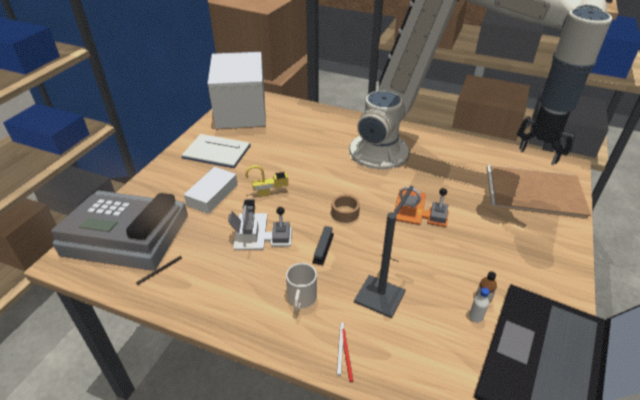

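View pics/top0.png

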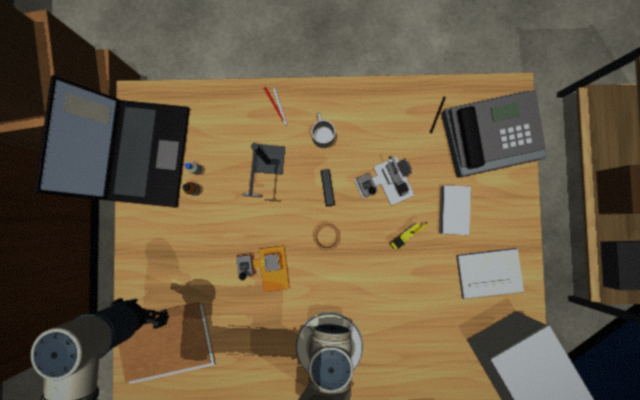

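Candidates: white dock with grey lamp (scene ~(255,228), top ~(393,178)), the orange dock (scene ~(412,205), top ~(272,268)), and a yellow lamp-like thing (top ~(407,236)). The white dock with the grey lamp fits the description. I'll confirm it with an enlarged crop.

```bash
python3 - <<'E'
import cv2,numpy as np
a=cv2.imread("pics/scene0.png");b=cv2.imread("pics/top0.png")
def c(im,x,y,w,h,s): return cv2.resize(im[y:y+h,x:x+w],None,fx=s,fy=s,interpolation=cv2.INTER_CUBIC)
p=c(a,220,185,80,75,5)   # 400x375
q=c(b,345,145,80,75,5)
r=c(a,350,170,80,45,5); t=c(b,235,135,80,45,5) 
im=np.vstack([np.hstack([p,q]),np.hstack([r,t])])
print(im.shape); cv2.imwrite("pics/crop1.png",im)
E
```

```text
(600, 800, 3)
```

View pics/crop1.png

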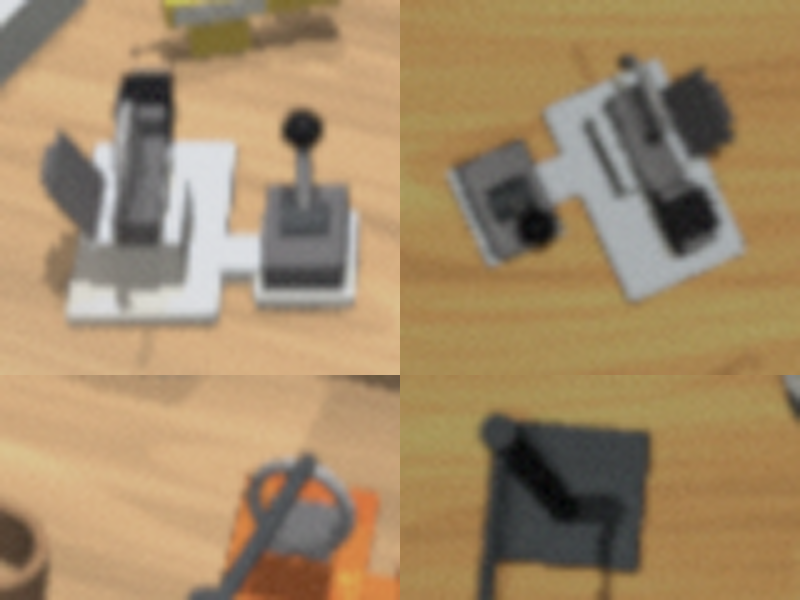

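Confirmed: the left crops show the white dock (base corners scene ~(234,249),(263,249),(267,213)), the grey lamp, the open grey cover on the dock's -y side, and the lever leaning to -x. The lower crops show the stand base and the ring (scene ~(410,196)). Next is a coarse pose fit.

```bash
cat > h.py <<'E'
import numpy as np,cv2,pickle
from scipy.optimize import least_squares
from scipy.spatial.transform import Rotation as Ro
def proj(c,X):
    p=(np.atleast_2d(X)@np.array(c["R"]).T+np.array(c["t"]))@np.array(c["K"]).T
    return p[:,:2]/p[:,2:]
def W(pose,P):
    "dock/stand pose x,y,yaw[,z] -> world, P in mm"
    z=pose[3] if len(pose)>3 else 0
    return np.atleast_2d(P)/1000@Ro.from_euler("z",pose[2]).as_matrix().T+[pose[0],pose[1],z]
def fit(obs,x0):
    "obs: list of (cam, pix, P)"
    f=lambda x: np.concatenate([(proj(c,W(x,P))[0]-p) for c,p,P in obs])
    r=least_squares(f,x0,loss="soft_l1",f_scale=2)
    return r.x, f(r.x).reshape(-1,2)
def tri(obs):
    f=lambda X: np.concatenate([(proj(c,X)[0]-p) for c,p in obs])
    r=least_squares(f,[.5,0,.1]); return r.x,f(r.x)
E
python3 - <<'E'
from h import *
d=pickle.load(open("s0.pkl","rb"));T,S=d["top"],d["scene"]
np.set_printoptions(precision=4,suppress=True)
o=[(T,(374,166),(65,45,12)),(T,(397,157),(65,-45,12)),(T,(414,195),(-85,-45,12)),(T,(391,205),(-85,45,12)),(T,(372.6,190.6),(-14,95,87)),
(S,(233.6,248.6),(65,-45,0)),(S,(263,248.6),(65,45,0)),(S,(267.4,213.4),(-85,45,12)),(S,(280.4,210.6),(-14,95,87))]
x,r=fit(o,[.5,-.2,.4,0]);print("dock",x,np.degrees(x[2]));print(r.round(1).tolist())
print("ball tri",tri([(T,(372.6,190.6)),(S,(280.4,210.6))]))
for a,b in((50,55),(55,50)):
  o=[(T,(256,144),(135+a,b,12)),(T,(285,146.4),(135+a,-b,12)),(T,(282,174),(135-a,-b,12)),(T,(254,172),(135-a,b,12)),(T,(254.4,146.4),(135,0,295)),(S,(410.4,196.4),(0,0,250)),(T,(251,195),(0,0,280)),(S,(411,187.4),(0,0,280))]
  x,r=fit(o,[.5,.1,0,0]);print("stand",x,np.degrees(x[2]));print(r.round(1).tolist())
E
```

```text
dock [ 0.5758 -0.2328  0.383   0.0025] 21.943167233688932
[[-0.7, 0.3], [-0.1, -0.7], [0.2, 0.6], [-0.5, 0.7], [-0.6, 0.3], [-1.2, 0.9], [-0.1, 1.0], [-0.2, -1.1], [-0.3, -0.7]]
ball tri (array([ 0.5277, -0.1506,  0.087 ]), array([-0.5046,  0.2089, -0.4887, -0.0635]))
stand [ 0.5134  0.2185 -0.1317  0.0016] -7.543825409461827
[[-1.3, 0.6], [0.6, 1.7], [0.2, 2.2], [-2.9, 0.7], [0.8, -1.7], [-1.3, 0.0], [-0.9, -2.2], [-0.4, -0.0]]
stand [ 0.5123  0.2182 -0.1317  0.0008] -7.543007846673474
[[0.4, -0.3], [-0.5, 0.5], [-1.2, 3.8], [-1.5, 2.6], [0.9, -1.3], [-1.3, -0.0], [-0.7, -1.8], [-0.5, -0.0]]
```

play_rows(steps=[{"dx":2.5,"dy":2.75,"dz":-0.5},{"dx":2.5,"dy":2.75,"dz":-0.5},{"dx":2.5,"dy":2.75,"dz":-0.5},{"dx":2.5,"dy":2.75,"dz":-0.5},{"dx":2.5,"dy":2.75,"dz":-0.5},{"dx":2.5,"dy":2.75,"dz":-0.5},{"dx":2.5,"dy":2.75,"dz":-0.5},{"dx":2.5,"dy":2.75,"dz":-0.5},{"dx":2.5,"dy":2.75,"dz":-0.5},{"dx":2.5,"dy":2.75,"dz":-0.5},{"dx":2.5,"dy":2.75,"dz":-0.5},{"dx":2.5,"dy":2.75,"dz":-0.5},{"rz":0.12},{"rz":0.12},{"rz":0.12},{"rz":0.12},{"rz":0.12},{"rz":0.12},{"rz":0.12},{"rz":0.12}], jaw=0)

```text
schema error: expected keys dx, dy, dz, rx, ry, rz
```

play_rows(steps=[{"rz":0.12},{"rz":0.12},{"rz":0.12},{"rz":0.12},{"rz":0.12},{"rz":0.12},{"rz":0.12},{"rz":0.12},{"rz":0.12},{"rz":0.12},{"rz":0.12},{"rz":0.12}])

```text
schema error: expected keys dx, dy, dz, rx, ry, rz
```

play_rows(steps=[{"dx":-0.16,"dy":-3.4,"dz":0.4},{"dx":-0.16,"dy":-3.4,"dz":0.4},{"dx":-0.16,"dy":-3.4,"dz":0.4},{"dx":-0.16,"dy":-3.4,"dz":0.4},{"dx":-0.16,"dy":-3.4,"dz":0.4},{"dx":-0.16,"dy":-3.4,"dz":0.4},{"dx":-0.16,"dy":-3.4,"dz":0.4},{"dx":-0.16,"dy":-3.4,"dz":0.4},{"dx":-0.16,"dy":-3.4,"dz":0.4},{"dx":-0.16,"dy":-3.4,"dz":0.4},{},{}])

```text
schema error: expected keys dx, dy, dz, rx, ry, rz
```

```bash
cat > snap.py <<'E'
import sys,cv2,pickle
from workcell import telemetry, optics
n,cam=sys.argv[1],sys.argv[2]
c=optics.snapshot(cam); pickle.dump(c,open(n+".pkl","wb")); im=c["image"]
cv2.imwrite(f"pics/{n}.png",im)
s=telemetry.sense(); print({k:(v.round(3).tolist() if hasattr(v,'round') else v) for k,v in s.items() if k in("clock","position","tool_rot","joint_positions","contact_force")})
E
python3 snap.py w1 wrist
```

```text
{'clock': 0.2, 'joint_positions': [85.921, 14.639, 6.159, -0.012, -81.581, -16.308], 'position': [0.191, 0.515, 0.239], 'tool_rot': [179.938, -0.006, -20.389], 'contact_force': [-0.575, -0.871, -0.912]}
```

View pics/w1.png

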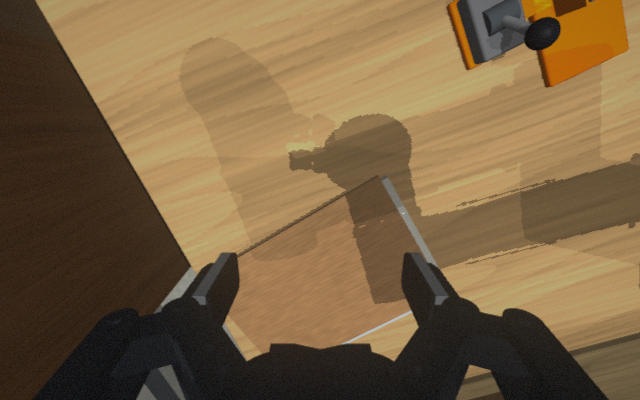

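The move schema wants all six keys in each row, so the arm hasn't moved. The picture only shows the start view: the orange dock at (540,35) and the gripper at the bottom. Resending with all six keys.

play_rows(steps=[{"dx":2.5,"dy":2.75,"dz":-0.5,"rx":0,"ry":0,"rz":0},{"dx":2.5,"dy":2.75,"dz":-0.5,"rx":0,"ry":0,"rz":0},{"dx":2.5,"dy":2.75,"dz":-0.5,"rx":0,"ry":0,"rz":0},{"dx":2.5,"dy":2.75,"dz":-0.5,"rx":0,"ry":0,"rz":0},{"dx":2.5,"dy":2.75,"dz":-0.5,"rx":0,"ry":0,"rz":0},{"dx":2.5,"dy":2.75,"dz":-0.5,"rx":0,"ry":0,"rz":0},{"dx":2.5,"dy":2.75,"dz":-0.5,"rx":0,"ry":0,"rz":0},{"dx":2.5,"dy":2.75,"dz":-0.5,"rx":0,"ry":0,"rz":0},{"dx":2.5,"dy":2.75,"dz":-0.5,"rx":0,"ry":0,"rz":0},{"dx":2.5,"dy":2.75,"dz":-0.5,"rx":0,"ry":0,"rz":0},{"dx":2.5,"dy":2.75,"dz":-0.5,"rx":0,"ry":0,"rz":0},{"dx":2.5,"dy":2.75,"dz":-0.5,"rx":0,"ry":0,"rz":0},{"dx":0,"dy":0,"dz":0,"rx":0,"ry":0,"rz":0.12},{"dx":0,"dy":0,"dz":0,"rx":0,"ry":0,"rz":0.12},{"dx":0,"dy":0,"dz":0,"rx":0,"ry":0,"rz":0.12},{"dx":0,"dy":0,"dz":0,"rx":0,"ry":0,"rz":0.12}], jaw=0)

```text
clock: 1.53
position: [0.3578, 0.1012, 0.2992]
tool_rot: [180.0, 0.0, -48.3]
contact_force: [-0.6, -0.1, -0.5]
opening: -0.0004
finger_force: 0.0
```

play_rows(steps=[{"dx":0,"dy":0,"dz":0,"rx":0,"ry":0,"rz":0.12},{"dx":0,"dy":0,"dz":0,"rx":0,"ry":0,"rz":0.12},{"dx":0,"dy":0,"dz":0,"rx":0,"ry":0,"rz":0.12},{"dx":0,"dy":0,"dz":0,"rx":0,"ry":0,"rz":0.12},{"dx":0,"dy":0,"dz":0,"rx":0,"ry":0,"rz":0.12},{"dx":0,"dy":0,"dz":0,"rx":0,"ry":0,"rz":0.12},{"dx":0,"dy":0,"dz":0,"rx":0,"ry":0,"rz":0.12},{"dx":0,"dy":0,"dz":0,"rx":0,"ry":0,"rz":0.12},{"dx":0,"dy":0,"dz":0,"rx":0,"ry":0,"rz":0.12},{"dx":0,"dy":0,"dz":0,"rx":0,"ry":0,"rz":0.12},{"dx":0,"dy":0,"dz":0,"rx":0,"ry":0,"rz":0.12},{"dx":0,"dy":0,"dz":0,"rx":0,"ry":0,"rz":0.12},{"dx":0,"dy":0,"dz":0,"rx":0,"ry":0,"rz":0.12},{"dx":0,"dy":0,"dz":0,"rx":0,"ry":0,"rz":0.12},{"dx":0,"dy":0,"dz":0,"rx":0,"ry":0,"rz":0.12},{"dx":0,"dy":0,"dz":0,"rx":0,"ry":0,"rz":0.12}])

```text
clock: 2.87
position: [0.3576, 0.1016, 0.2991]
tool_rot: [180.0, -0.0, -158.2]
contact_force: [-0.1, 0.8, -0.1]
opening: -0.0
finger_force: 0.0
```

play_rows(steps=[{"dx":-0.16,"dy":-3.4,"dz":0.4,"rx":0,"ry":0,"rz":0},{"dx":-0.16,"dy":-3.4,"dz":0.4,"rx":0,"ry":0,"rz":0},{"dx":-0.16,"dy":-3.4,"dz":0.4,"rx":0,"ry":0,"rz":0},{"dx":-0.16,"dy":-3.4,"dz":0.4,"rx":0,"ry":0,"rz":0},{"dx":-0.16,"dy":-3.4,"dz":0.4,"rx":0,"ry":0,"rz":0},{"dx":-0.16,"dy":-3.4,"dz":0.4,"rx":0,"ry":0,"rz":0},{"dx":-0.16,"dy":-3.4,"dz":0.4,"rx":0,"ry":0,"rz":0},{"dx":-0.16,"dy":-3.4,"dz":0.4,"rx":0,"ry":0,"rz":0},{"dx":-0.16,"dy":-3.4,"dz":0.4,"rx":0,"ry":0,"rz":0},{"dx":-0.16,"dy":-3.4,"dz":0.4,"rx":0,"ry":0,"rz":0},{"dx":0,"dy":0,"dz":0,"rx":0,"ry":0,"rz":0},{"dx":0,"dy":0,"dz":0,"rx":0,"ry":0,"rz":0}])

```text
clock: 3.87
position: [0.5005, -0.2086, 0.2577]
tool_rot: [179.9, -0.1, -158.1]
contact_force: [0.2, 0.8, -0.4]
opening: 0.0
finger_force: 0.0
```

```bash
python3 snap.py w2 wrist
```

```text
{'clock': 3.9167, 'joint_positions': [-5.992, 13.473, 7.467, -0.014, -84.086, -61.984], 'position': [0.5, -0.208, 0.258], 'tool_rot': [179.944, -0.074, -157.977], 'contact_force': [-0.216, -0.262, 0.406]}
```

View pics/w2.png

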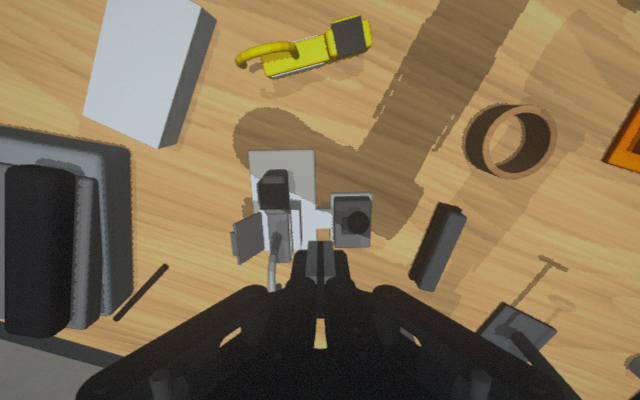

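Wrist view: dock base back corners at (249,150) and (315,150), lamp grip at ~(273,190), lever ball at (358,222), lever plate corners at (331,193),(370,193),(371,246), open cover at (247,240). The yellow look-alike is at (305,52). Next I refine the dock pose from this view plus the top and scene views.

```bash
python3 - <<'E'
from h import *
np.set_printoptions(precision=4,suppress=True)
d=pickle.load(open("s0.pkl","rb"));T,S=d["top"],d["scene"];w=pickle.load(open("w2.pkl","rb"))
g=cv2.cvtColor(w["image"],cv2.COLOR_BGR2GRAY)
p=np.array([(249,150),(315,150),(331,193),(370,193),(371,246)],np.float32).reshape(-1,1,2)
q=cv2.cornerSubPix(g,p.copy(),(4,4),(-1,-1),(3,30,.01)).reshape(-1,2);print(q)
b=w["image"][205:240,340:378].max(2)<45
ys,xs=np.nonzero(b);print(len(xs));ball=(xs.mean()+340,ys.mean()+205);print("ball",ball)
o=[(T,(374,166),(65,45,12)),(T,(397,157),(65,-45,12)),(T,(414,195),(-85,-45,12)),(T,(391,205),(-85,45,12)),(T,(372.6,190.6),(-14,95,87)),
(S,(233.6,248.6),(65,-45,0)),(S,(263,248.6),(65,45,0)),(S,(267.4,213.4),(-85,45,12)),(S,(280.4,210.6),(-14,95,87)),
(w,q[0],(-85,-45,12)),(w,q[1],(-85,45,12)),(w,ball,(-14,95,87))]
x,r=fit(o,[.5758,-.2328,.383,0]);print("dock",x,np.degrees(x[2]));print(r.round(1).tolist())
x,r=fit(o,[.5758,-.2328,.383]);print("dock z0",x,np.degrees(x[2]));print(r[-3:].round(1).tolist())
print("ball tri",tri([(T,(372.6,190.6)),(S,(280.4,210.6)),(w,ball)]))
# predicted features on w2
for n,P in dict(balltop=(-14,95,87),b1=(65,45,12),b3=(65,-45,12),grip1=(-68,-13,90),grip2=(-68,13,90),grip3=(-22,-13,90),grip4=(-22,13,90),pad1=(-59,-20,84),pad2=(-31,-20,84),hooktop=(38,0,144),hookL=(12,0,114)).items(): print(n,proj(w,W(x,P))[0].round(1))
im=w["image"].copy()
for P in [(-68,-13,90),(-68,13,90),(-22,13,90),(-22,-13,90),(-59,-20,84),(-31,-20,84),(-85,-45,12),(-85,45,12),(-14,95,87),(38,0,144),(-12,-47.7,90.6),(42,-47.7,90.6)]:
    u=proj(w,W(x,P))[0]; 
    im[int(round(u[1])),int(round(u[0]))]=(0,0,255)
cv2.imwrite("pics/w2m.png",cv2.resize(im[140:290,220:380],None,fx=4,fy=4,interpolation=cv2.INTER_NEAREST)); pickle.dump(x,open("dock.pkl","wb"))
E
```

```text
[[248.2028 150.9691]
 [312.623  149.7614]
 [333.5542 195.5428]
 [367.5342 195.0157]
 [369.886  246.5168]]
143
ball (np.float64(356.76223776223776), np.float64(222.4055944055944))
dock [ 0.5765 -0.2336  0.3855  0.0018] 22.08635560762584
[[-0.5, 0.1], [0.1, -0.9], [0.5, 0.4], [-0.2, 0.5], [-0.4, 0.1], [-1.5, 1.1], [-0.3, 1.2], [-0.5, -0.9], [-0.6, -0.5], [-1.4, -0.2], [1.9, 0.7], [0.6, -0.7]]
dock z0 [ 0.5767 -0.2336  0.3852] 22.06958702947386
[[-1.1, -0.3], [1.9, 0.7], [0.3, -1.2]]
ball tri (array([ 0.5289, -0.1507,  0.0881]), array([-0.441 , -0.1821, -0.7183, -0.0888,  0.1639, -0.1195]))
balltop [357.  221.2]
b1 [315.4 250.8]
b3 [255.4 251. ]
grip1 [260.4 176.9]
grip2 [284.2 176.8]
grip3 [263.2 216.1]
grip4 [285.9 216. ]
pad1 [255.8 183.4]
pad2 [257.6 206.9]
hooktop [269.7 289.7]
hookL [272.9 252.9]
```

View pics/w2m.png

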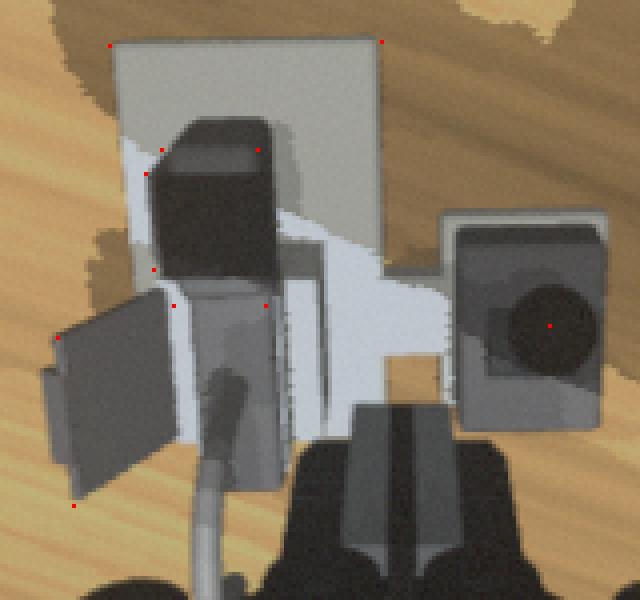

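The overlay agrees to about 1–1.5 px (2 mm): the base corners, ball and open cover all fit, with the lamp perhaps 2 mm to +y. Now the lever push.

play_rows(steps=[{"dx":-0.1,"dy":0.7,"dz":3.0,"rx":0,"ry":0,"rz":0},{"dx":-0.1,"dy":0.7,"dz":3.0,"rx":0,"ry":0,"rz":0},{"dx":-0.1,"dy":0.7,"dz":3.0,"rx":0,"ry":0,"rz":0},{"dx":-0.1,"dy":0.7,"dz":3.0,"rx":0,"ry":0,"rz":0},{"dx":-0.1,"dy":0.7,"dz":3.0,"rx":0,"ry":0,"rz":0},{"dx":-0.1,"dy":0.7,"dz":3.0,"rx":0,"ry":0,"rz":0},{"dx":0,"dy":0,"dz":0,"rx":0,"ry":0,"rz":0},{"dx":-0.8,"dy":0,"dz":0,"rx":0,"ry":0,"rz":0},{"dx":-0.8,"dy":0,"dz":0,"rx":0,"ry":0,"rz":0},{"dx":-0.8,"dy":0,"dz":0,"rx":0,"ry":0,"rz":0},{"dx":-0.8,"dy":0,"dz":0,"rx":0,"ry":0,"rz":0},{"dx":-0.8,"dy":0,"dz":0,"rx":0,"ry":0,"rz":0},{"dx":-0.8,"dy":0,"dz":0,"rx":0,"ry":0,"rz":0},{"dx":-0.8,"dy":0,"dz":0,"rx":0,"ry":0,"rz":0},{"dx":-0.8,"dy":0,"dz":0,"rx":0,"ry":0,"rz":0},{"dx":-0.8,"dy":0,"dz":0,"rx":0,"ry":0,"rz":0},{"dx":0,"dy":0,"dz":0,"rx":0,"ry":0,"rz":0},{"dx":0,"dy":0,"dz":0,"rx":0,"ry":0,"rz":0}])

```text
clock: 5.42
position: [0.5575, -0.1387, 0.0789]
tool_rot: [180.0, 0.0, -157.9]
contact_force: [-0.3, -0.8, -0.8]
opening: 0.0002
finger_force: 0.1
```

play_rows(steps=[{"dx":0.8,"dy":0,"dz":0,"rx":0,"ry":0,"rz":0},{"dx":0.7,"dy":0,"dz":0,"rx":0,"ry":0,"rz":0},{"dx":0,"dy":0,"dz":-2.8,"rx":0,"ry":0,"rz":0},{"dx":0,"dy":0,"dz":-2.8,"rx":0,"ry":0,"rz":0},{"dx":0,"dy":0,"dz":-2.8,"rx":0,"ry":0,"rz":0},{"dx":0,"dy":0,"dz":-2.8,"rx":0,"ry":0,"rz":0},{"dx":1.7,"dy":-3.2,"dz":0,"rx":0,"ry":0,"rz":0},{"dx":1.7,"dy":-3.2,"dz":0,"rx":0,"ry":0,"rz":0},{"dx":1.7,"dy":-3.2,"dz":0,"rx":0,"ry":0,"rz":0},{"dx":0,"dy":0,"dz":0,"rx":0,"ry":0,"rz":0},{"dx":0,"dy":0,"dz":0,"rx":0,"ry":0,"rz":0},{"dx":0,"dy":0,"dz":0,"rx":0,"ry":0,"rz":0}], jaw=1)

```text
clock: 6.42
position: [0.5314, -0.253, 0.1914]
tool_rot: [180.0, 0.0, -158.0]
contact_force: [0.0, 0.4, 0.4]
opening: 0.0855
finger_force: 0.0
```

```bash
python3 snap.py w3 wrist; python3 - <<'E'
from h import *
w=pickle.load(open("w3.pkl","rb"));x=pickle.load(open("dock.pkl","rb"))
im=w["image"].copy()
for P,c in [((-14,95,87),(0,255,255)),((44,95,87),(0,0,255)),((-68,-13,90),(0,0,255)),((-68,13,90),(0,0,255)),((-22,13,90),(0,0,255)),((-22,-13,90),(0,0,255)),((-59,-20,84),(0,255,0)),((-31,-20,84),(0,255,0)),((-85,-45,12),(0,0,255)),((-85,45,12),(0,0,255))]:
    u=proj(w,W(x,P))[0]; print(P,u.round(1)); cv2.circle(im,tuple(int(v) for v in u.round()),1,c,-1)
cv2.imwrite("pics/w3m.png",cv2.resize(im[130:400,180:500],None,fx=2.2,fy=2.2,interpolation=cv2.INTER_CUBIC))
E
```

```text
{'clock': 6.4667, 'joint_positions': [-10.194, 19.959, 6.688, -0.017, -76.702, -57.695], 'position': [0.532, -0.252, 0.191], 'tool_rot': [-180.0, 0.032, -157.893], 'contact_force': [0.374, 1.505, 0.254]}
(-14, 95, 87) [423.5 236.5]
(44, 95, 87) [416.9 289.6]
(-68, -13, 90) [305.9 181. ]
(-68, 13, 90) [336.2 181. ]
(-22, 13, 90) [335.3 230.1]
(-22, -13, 90) [306.7 230.1]
(-59, -20, 84) [298.5 189.1]
(-31, -20, 84) [299.2 218.4]
(-85, -45, 12) [279.8 148. ]
(-85, 45, 12) [361.7 147.9]
```

View pics/w3m.png

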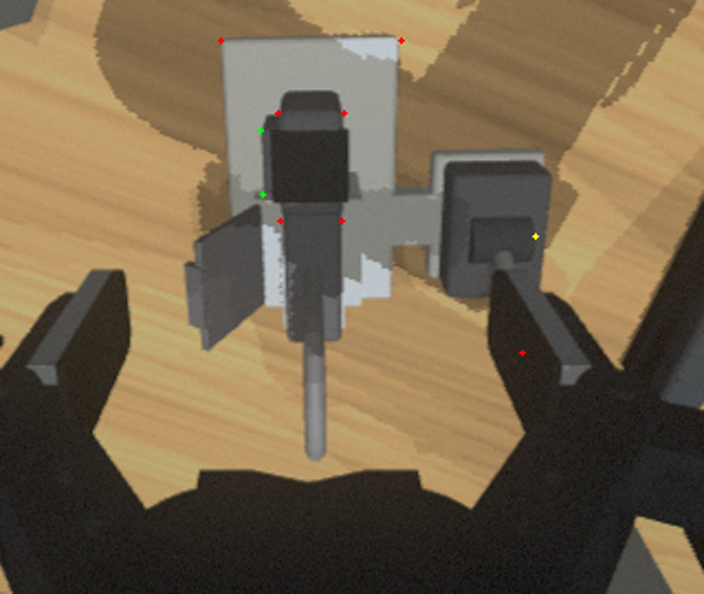

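The lever bar now leans to +x (crop (500,260), ball behind the finger). The grip block's middle (306) is on the jaws' centre line (308). Next: lean 0.2 rad, descend and grip.

play_rows(steps=[{"dx":0,"dy":0,"dz":0,"rx":0,"ry":-0.1,"rz":0},{"dx":0,"dy":0,"dz":0,"rx":0,"ry":-0.1,"rz":0},{"dx":0.43,"dy":0,"dz":2.14,"rx":0,"ry":0,"rz":0},{"dx":0.43,"dy":0,"dz":2.14,"rx":0,"ry":0,"rz":0},{"dx":0.43,"dy":0,"dz":2.14,"rx":0,"ry":0,"rz":0},{"dx":0.43,"dy":0,"dz":2.14,"rx":0,"ry":0,"rz":0},{"dx":0.43,"dy":0,"dz":2.14,"rx":0,"ry":0,"rz":0},{"dx":0.43,"dy":0,"dz":2.14,"rx":0,"ry":0,"rz":0},{"dx":0,"dy":0,"dz":0,"rx":0,"ry":0,"rz":0},{"dx":0,"dy":0,"dz":0,"rx":0,"ry":0,"rz":0}])

```text
clock: 7.3
position: [0.5318, -0.2517, 0.06]
tool_rot: [179.9, 11.4, -157.8]
contact_force: [-0.5, -0.2, -0.6]
opening: 0.0852
finger_force: 0.0
```

play_rows(steps=[{"dx":0,"dy":0,"dz":0,"rx":0,"ry":0,"rz":0},{"dx":0,"dy":0,"dz":0,"rx":0,"ry":0,"rz":0},{"dx":0,"dy":0,"dz":0,"rx":0,"ry":0,"rz":0},{"dx":0,"dy":0,"dz":0,"rx":0,"ry":0,"rz":0},{"dx":0,"dy":0,"dz":0,"rx":0,"ry":0,"rz":0},{"dx":0,"dy":0,"dz":0,"rx":0,"ry":0,"rz":0},{"dx":0,"dy":0,"dz":0,"rx":0,"ry":0,"rz":0},{"dx":0,"dy":0,"dz":0,"rx":0,"ry":0,"rz":0}], jaw=0)

```text
clock: 7.97
position: [0.5325, -0.2527, 0.0613]
tool_rot: [-180.0, 11.5, -157.9]
contact_force: [-2.3, 1.9, 6.4]
opening: 0.0252
finger_force: 60.9
```

play_rows(steps=[{"dx":-0.2,"dy":0,"dz":-0.98,"rx":0,"ry":0,"rz":0},{"dx":-0.2,"dy":0,"dz":-0.98,"rx":0,"ry":0,"rz":0},{"dx":-0.2,"dy":0,"dz":-0.98,"rx":0,"ry":0,"rz":0},{"dx":-0.2,"dy":0,"dz":-0.98,"rx":0,"ry":0,"rz":0},{"dx":-0.2,"dy":0,"dz":-0.98,"rx":0,"ry":0,"rz":0},{"dx":-0.2,"dy":0,"dz":-0.98,"rx":0,"ry":0,"rz":0},{"dx":-0.4,"dy":0,"dz":-1.96,"rx":0,"ry":0,"rz":0},{"dx":-0.4,"dy":0,"dz":-1.96,"rx":0,"ry":0,"rz":0},{"dx":-0.4,"dy":0,"dz":-1.96,"rx":0,"ry":0,"rz":0},{"dx":0,"dy":0,"dz":0,"rx":0,"ry":0,"rz":0},{"dx":0,"dy":0,"dz":0,"rx":0,"ry":0,"rz":0}])

```text
clock: 8.88
position: [0.533, -0.2528, 0.182]
tool_rot: [-179.9, 11.6, -157.9]
contact_force: [0.0, -0.9, -3.4]
opening: 0.0253
finger_force: 60.0
```

```bash
python3 snap.py s1 scene; python3 snap.py t1 top;python3 snap.py w4 wrist; python3 - <<'E'
import cv2,numpy as np
a=cv2.imread("pics/s1.png");b=cv2.imread("pics/t1.png")
def c(im,x,y,w,h,s): return cv2.resize(im[y:y+h,x:x+w],None,fx=s,fy=s,interpolation=cv2.INTER_CUBIC)
# scene dock+lamp / scene ring ; top ring / wrist
cv2.imwrite("pics/m2.png",np.vstack([np.hstack([c(a,210,150,100,75,4),c(a,370,170,100,75,4)]),np.hstack([c(b,230,135,80,60,5),c(cv2.imread("pics/w4.png"),150,100,400,300,1)])]))
E
```

```text
{'clock': 8.9333, 'joint_positions': [-14.515, 15.575, 0.686, -7.485, -66.052, -50.89], 'position': [0.532, -0.252, 0.18], 'tool_rot': [179.973, 11.479, -157.907], 'contact_force': [-1.054, -0.886, -3.411]}
{'clock': 8.9833, 'joint_positions': [-14.518, 15.62, 0.626, -7.492, -66.046, -50.891], 'position': [0.532, -0.252, 0.179], 'tool_rot': [179.907, 11.403, -157.926], 'contact_force': [-0.211, 1.114, -3.239]}
{'clock': 9.0333, 'joint_positions': [-14.516, 15.646, 0.605, -7.484, -66.045, -50.89], 'position': [0.532, -0.252, 0.179], 'tool_rot': [179.884, 11.361, -157.927], 'contact_force': [-0.579, -0.11, -2.757]}
```

View pics/m2.png

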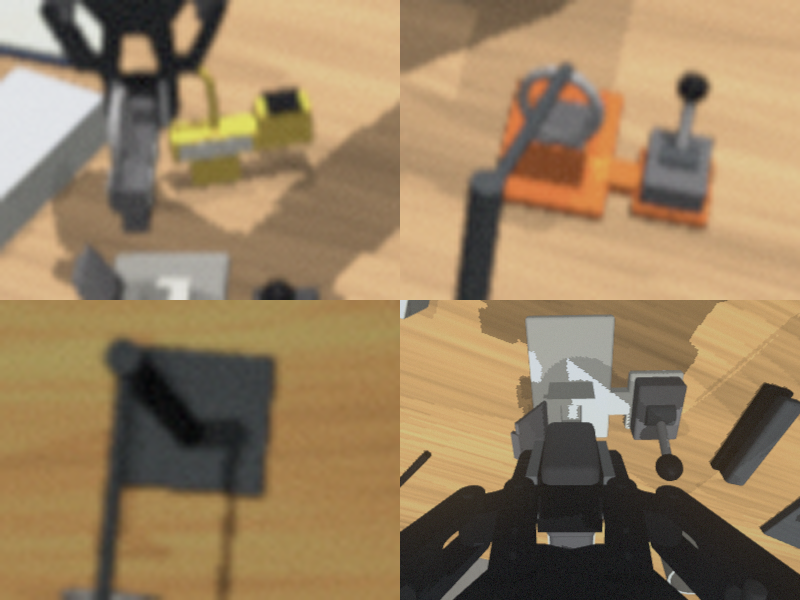

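The lamp is out of the dock, upright in the jaws, and the lever is off (ball at lower right, (668,467)). Ring centre is at scene ~(410.5,196), arm end top ~(411.7,187.5), post tops at scene (391.8,216) and top (255,146). Next I plan the threading in the lamp's x‑z plane.

```bash
cat > plan.py <<'E'
from h import *
import heapq
np.set_printoptions(precision=4,suppress=True)
# lamp frame x-z (mm); state: lower ring bar centre (u,v), tilt th. world up in lamp = (sin,cos); world +x in lamp=(cos,-sin)
a=np.linspace(0,np.pi,25)
hook=np.vstack([np.c_[np.full(12,12),np.linspace(24,62,12)],np.c_[38-26*np.cos(a),64+26*np.sin(a)],np.c_[np.full(5,64),np.linspace(60,52,5)]])
def boxd(p,x0,x1,z0,z1):
    d=np.maximum(np.maximum(np.array([x0,z0])-p,p-np.array([x1,z1])),0); return np.hypot(*d.T)
def clear(u,v,th):
    up=np.array([np.sin(th),np.cos(th)]);ex=np.array([np.cos(th),-np.sin(th)])
    lo=np.array([u,v]);eye=lo+26*up
    arm=eye+30*up+np.linspace(0,135,24)[:,None]*ex
    c=1e9
    for P,r in ((lo[None],4),((lo+52*up)[None],4),(arm,5)):
        c=min(c,np.min(np.linalg.norm(P[:,None]-hook[None],axis=2))-4-r, boxd(P,-24,50,0,24).min()-r, boxd(P,-75,-20,0,110).min()-r)
    return c
U=np.arange(20,131,3);V=np.arange(-20,90,3);TH=np.arange(0,1.01,.05)
C=np.array([[[clear(u,v,t) for t in TH] for v in V] for u in U])
def goal_uv(t): return 38+16*np.sin(t),64+16*np.cos(t)
st=(np.argmin(abs(U-125)),np.argmin(abs(V-34)),np.argmin(abs(TH-.5)))
tg=.5;gu,gv=goal_uv(tg);gl=(np.argmin(abs(U-gu)),np.argmin(abs(V-gv)),np.argmin(abs(TH-tg)))
print("goal clear",C[gl],"start",C[st])
D={st:0};pr={};h=[(0,st)]
mv=[(i,j,k) for i in(-1,0,1) for j in(-1,0,1) for k in(-1,0,1) if (i,j,k)!=(0,0,0)]
while h:
    d,n=heapq.heappop(h)
    if n==gl: break
    if d>D[n]: continue
    for m in mv:
        q=tuple(np.add(n,m))
        if min(q)<0 or q[0]>=len(U) or q[1]>=len(V) or q[2]>=len(TH): continue
        c=C[q]
        if c<0.5 and q!=gl: continue
        nd=d+np.linalg.norm(np.array(m)*[1,1,.8])*(1+30/max(c,.5)**1.5)
        if nd<D.get(q,1e9): D[q]=nd;pr[q]=n;heapq.heappush(h,(nd,q))
p=[gl]
while p[-1]!=st: p.append(pr[p[-1]])
p=p[::-1]
for n in p: print(U[n[0]],V[n[1]],round(TH[n[2]],2),round(C[n],1))
E
time python3 plan.py
```

```text
goal clear 0.514704049357082 start 55.60031446463138
125 34 0.5 55.6
122 31 0.5 53.7
119 31 0.5 50.9
116 31 0.5 48.1
113 31 0.5 45.3
110 31 0.5 42.6
107 31 0.5 39.9
104 31 0.5 37.2
101 31 0.5 34.5
98 31 0.5 32.0
95 31 0.5 29.4
92 31 0.5 27.0
89 31 0.5 24.6
86 31 0.5 22.4
83 31 0.5 20.3
80 31 0.5 18.4
77 31 0.5 16.7
74 31 0.5 15.3
71 31 0.5 14.1
68 31 0.5 13.4
65 31 0.5 12.6
62 34 0.5 10.1
59 34 0.5 9.5
56 37 0.5 9.0
53 40 0.5 8.3
50 43 0.5 8.6
47 46 0.5 9.8
47 49 0.5 9.3
44 52 0.5 11.7
44 55 0.5 12.0
44 58 0.5 12.0
44 61 0.5 12.0
44 64 0.5 12.0
44 67 0.5 11.3
44 70 0.5 9.5
47 73 0.5 5.3
47 76 0.5 3.0
47 79 0.5 0.5
real	0m7.588s
user	0m8.006s
sys	0m0.112s
```

```bash
cat > tgt.py <<'E'
from h import *
from workcell import telemetry
np.set_printoptions(precision=4,suppress=True)
def T(R,p): M=np.eye(4);M[:3,:3]=R;M[:3,3]=p;return M
def rpy(e): return Ro.from_euler("xyz",e,degrees=True).as_matrix()
dk=pickle.load(open("dock.pkl","rb"))
G=T(rpy([180,11.5,-157.9]),[.5325,-.2527,.0613])
L0=T(Ro.from_euler("z",dk[2]).as_matrix(),[dk[0],dk[1],.05])
LT=np.linalg.inv(L0)@G        # tcp in lamp
def tcp_for(eye,yaw,P,th=.5,off=(0,0,0)):
    R=Ro.from_euler("z",yaw).as_matrix()@Ro.from_euler("y",-th).as_matrix()
    lo=np.array(eye)-[0,0,.026]
    o=lo-R@(np.array([P[0],0,P[1]])/1000)
    M=T(R,o)@LT; M[:3,3]+=Ro.from_euler("z",yaw).as_matrix()@np.array(off); return M
def delta(A,B):
    D=np.linalg.inv(A)@B
    return D[:3,3]*100, Ro.from_matrix(D[:3,:3]).as_rotvec()
def now(): s=telemetry.sense(); return T(rpy(s["tool_rot"]),s["position"])
E
python3 - <<'E'
from tgt import *
d=pickle.load(open("s0.pkl","rb"));t,S=d["top"],d["scene"]
o=[(t,(255.5,144),(185,55,12)),(t,(285,146.5),(185,-55,12)),(t,(282.7,174),(85,-55,12)),(t,(253.8,172),(85,55,12)),(t,(254.8,146.2),(135,0,295)),(S,(391.7,216),(135,0,295)),(S,(410.5,196.2),(0,0,250)),(t,(251,195),(0,0,280)),(S,(411.7,187.5),(0,0,280))]
x,r=fit(o,[.5,.1,0,0]);print(x,np.degrees(x[2]),r.round(1).tolist())
x,r=fit(o,[.5,.1,0]);print(x,np.degrees(x[2]));pickle.dump(x,open("stand.pkl","wb"))
print("LT",LT)
eye=[x[0],x[1],.25]; M=tcp_for(eye,x[2],(110,31)); N=now()
print("now",N[:3,3],"rot",delta(N,M)[1]); print("A",M[:3,3],Ro.from_matrix(M[:3,:3]).as_euler("xyz",degrees=True))
Hv=tcp_for(eye,x[2],(110,31),off=(-.06,-.13,.06)); print("hover",Hv[:3,3])
# wrist cam in tcp
w=pickle.load(open("w4.pkl","rb")); C=T(np.array(w["R"]),np.array(w["t"])); CT=C@N   # tcp->cam
pickle.dump(CT,open("ct.pkl","wb"))
for off in ((-.06,-.13,.06),(-.1,-.1,.06),(-.04,-.16,.05),(-.12,-.2,.06)):
    H=tcp_for(eye,x[2],(110,31),off=off); c=CT@np.linalg.inv(H)
    cam=dict(K=w["K"],R=c[:3,:3],t=c[:3,3]); print(off,H[:3,3],proj(cam,[eye,[eye[0],eye[1],.28]]).round(0).tolist())
H2=N.copy();H2[:3,:3]=M[:3,:3]
print("trans in new tool axes cm",delta(H2,Hv)[0])
E
```

```text
[ 0.5131  0.219  -0.1252  0.0004] -7.172496225850495 [[-1.3, 0.8], [0.2, 1.6], [-0.7, 2.2], [-2.9, 0.9], [-0.1, -1.4], [-1.5, -0.8], [-1.2, 0.6], [-1.0, -2.0], [-1.0, 0.2]]
[ 0.5129  0.219  -0.1249] -7.158756362866147
LT [[-0.9799 -0.0005  0.1994 -0.0481]
 [-0.0005  1.      0.0001 -0.0011]
 [-0.1994  0.     -0.9799  0.0113]
 [ 0.      0.      0.      1.    ]]
now [ 0.5316 -0.2522  0.179 ] rot [ 0.226  -0.4918  0.4633]
A [0.3845 0.2341 0.1309] [-179.9809   40.1479  172.8802]
hover [0.3088 0.1126 0.1909]
(-0.06, -0.13, 0.06) [0.3088 0.1126 0.1909] [[451.0, 382.0], [459.0, 420.0]]
(-0.1, -0.1, 0.06) [0.2728 0.1473 0.1909] [[410.0, 381.0], [415.0, 415.0]]
(-0.04, -0.16, 0.05) [0.3249 0.0803 0.1809] [[495.0, 396.0], [506.0, 438.0]]
(-0.12, -0.2, 0.06) [0.2405 0.0506 0.1909] [[491.0, 381.0], [499.0, 413.0]]
trans in new tool axes cm [ 19.5903  33.4317 -18.0925]
```

```bash
python3 - <<'E'
from tgt import *
d=pickle.load(open("s0.pkl","rb"));t,S=d["top"],d["scene"]
print(tri([(t,(251,195)),(S,(411.7,187.5))]))
x=pickle.load(open("stand.pkl","rb"));CT=pickle.load(open("ct.pkl","rb"));K=t["K"];w=pickle.load(open("w4.pkl","rb"))
N=now()
for p in ((.36,.05,.25),(.38,.08,.3),(.40,.0,.25),(.36,.08,.35),(.42,.04,.30)):
    H=N.copy();H[:3,:3]=Ro.from_euler("z",-29.2,degrees=True).as_matrix()@N[:3,:3];H[:3,3]=p;c=CT@np.linalg.inv(H)
    print(p,proj(dict(K=w["K"],R=c[:3,:3],t=c[:3,3]),[[x[0],x[1],.25],[x[0],x[1],.28],[x[0],x[1],.22]]).round(0).tolist())
p=(.38,.08,.30);H2=N.copy();H2[:3,3]=p;print(delta(N,H2)[0]); H[:3,3]=p; print(delta(H2,H))
E
```

```text
(array([0.5071, 0.2189, 0.2765]), array([-0.6629,  0.188 , -0.6151,  0.0213]))
(0.36, 0.05, 0.25) [[563.0, 390.0], [596.0, 438.0], [537.0, 353.0]]
(0.38, 0.08, 0.3) [[493.0, 320.0], [513.0, 353.0], [477.0, 294.0]]
(0.4, 0.0, 0.25) [[656.0, 355.0], [707.0, 403.0], [616.0, 317.0]]
(0.36, 0.08, 0.35) [[465.0, 292.0], [479.0, 316.0], [454.0, 272.0]]
(0.42, 0.04, 0.3) [[552.0, 284.0], [581.0, 316.0], [528.0, 259.0]]
[ -0.8498  36.5101 -12.0966]
(array([0., 0., 0.]), array([ 0.1004, -0.001 ,  0.4996]))
```

play_rows(steps=[{"dx":-0.3,"dy":3.13,"dz":-1.17,"rx":0,"ry":0,"rz":0},{"dx":-0.3,"dy":3.13,"dz":-1.17,"rx":0,"ry":0,"rz":0},{"dx":-0.3,"dy":3.13,"dz":-1.17,"rx":0,"ry":0,"rz":0},{"dx":-0.3,"dy":3.13,"dz":-1.17,"rx":0,"ry":0,"rz":0},{"dx":-0.3,"dy":3.13,"dz":-1.17,"rx":0,"ry":0,"rz":0},{"dx":-0.3,"dy":3.13,"dz":-1.17,"rx":0,"ry":0,"rz":0},{"dx":-0.3,"dy":3.13,"dz":-1.17,"rx":0,"ry":0,"rz":0},{"dx":-0.3,"dy":3.13,"dz":-1.17,"rx":0,"ry":0,"rz":0},{"dx":-0.3,"dy":3.13,"dz":-1.17,"rx":0,"ry":0,"rz":0},{"dx":-0.3,"dy":3.13,"dz":-1.17,"rx":0,"ry":0,"rz":0},{"dx":0,"dy":0,"dz":0,"rx":0.02,"ry":0,"rz":0.1},{"dx":0,"dy":0,"dz":0,"rx":0.02,"ry":0,"rz":0.1},{"dx":0,"dy":0,"dz":0,"rx":0.02,"ry":0,"rz":0.1},{"dx":0,"dy":0,"dz":0,"rx":0.02,"ry":0,"rz":0.1},{"dx":0,"dy":0,"dz":0,"rx":0.02,"ry":0,"rz":0.1},{"dx":0,"dy":0,"dz":0,"rx":0,"ry":0,"rz":0},{"dx":0,"dy":0,"dz":0,"rx":0,"ry":0,"rz":0}])

```text
clock: 10.45
position: [0.4199, 0.04, 0.3]
tool_rot: [180.0, 11.3, 173.1]
contact_force: [0.5, -0.2, -1.9]
opening: 0.0256
finger_force: 60.4
```

```bash
python3 snap.py w5 wrist; python3 - <<'E'
from tgt import *
w=pickle.load(open("w5.pkl","rb"));x=pickle.load(open("stand.pkl","rb"))
im=w["image"].copy()
s=3.0; x0,y0=395,210
c=cv2.resize(im[y0:400,x0:640],None,fx=s,fy=s,interpolation=cv2.INTER_CUBIC)
for P in ([(0,26*np.cos(a),250+26*np.sin(a)) for a in np.arange(0,6.2,.52)]+[(135,0,295),(0,0,280)]):
    u=proj(w,W(x,P))[0]; u=(u-[x0,y0])*s; cv2.circle(c,tuple(int(v) for v in u.round()),2,(0,0,255),-1)
print(proj(w,W(x,(0,0,250)))[0]); cv2.imwrite("pics/w5m.png",c)
E
```

```text
{'clock': 10.5, 'joint_positions': [33.405, -9.046, -14.065, 7.506, -76.355, -131.539], 'position': [0.42, 0.04, 0.3], 'tool_rot': [179.958, 11.364, 173.084], 'contact_force': [0.186, -0.006, -2.243]}
[551.933  286.0195]
```

View pics/w5m.png

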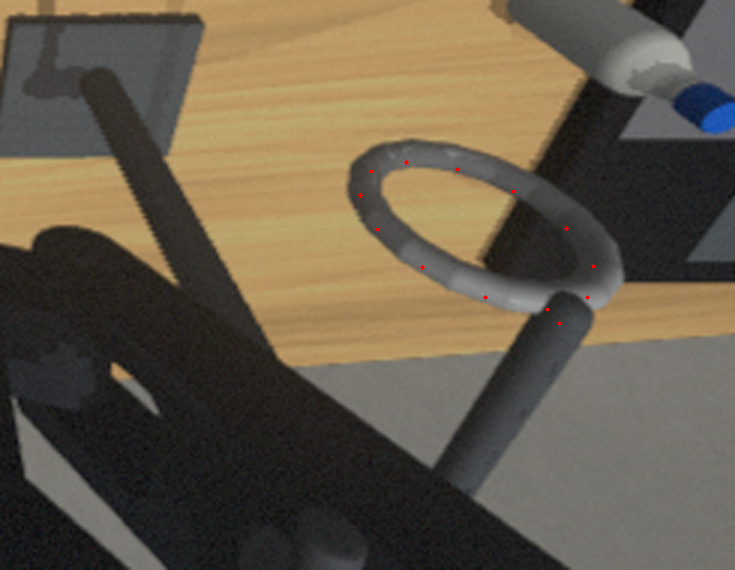

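The ring in the crop spans x 348–623 and y 140–312 (middle (485,226) → wrist pixel (556.8,285.3)), about 2 px off the prediction of (477,233). Triangulating the ring's middle with the scene view.

```bash
python3 - <<'E'
from tgt import *
d=pickle.load(open("s0.pkl","rb"));S=d["scene"];t=d["top"];w=pickle.load(open("w5.pkl","rb"))
print(tri([(w,(556.8,285.3)),(S,(410.5,196.2))]))
# ring outline fit: mid-bar points -> eye xyz, yaw
pts=[(364,188),(400,155),(440,153),(520,180),(580,222),(606,270),(590,293),(505,293),(440,265),(395,237)]
pts=np.array(pts)/3+[395,210]
a=np.linspace(0,2*np.pi,241)
def f(x):
    C=W(x,np.c_[0*a,26*np.cos(a),26*np.sin(a)]); q=proj(w,C)
    r=np.min(np.linalg.norm(pts[:,None]-q[None],axis=2),axis=1)
    return np.r_[r,(proj(S,[[x[0],x[1],x[3]]])[0]-[410.5,196.2])*.7,(proj(t,[[x[0],x[1],x[3]+.03]])[0]-[251,195])*.5]
r=least_squares(f,[.512,.219,-.125,.25]);print(r.x,np.degrees(r.x[2]),r.fun.round(1))
x=r.x
N=now()
for n,P in dict(A=(110,31),B=(65,31),C=(50,43),D=(44,55),E=(44,64),G=(45,74),H=(46.6,80)).items():
    M=tcp_for([x[0],x[1],.25],x[2],P); t_,rv=delta(N,M); print(n,M[:3,3],t_,rv); 
    if n=="A": N=N.copy();N[:3,:3]=M[:3,:3]; print(" after rot",delta(N,M)[0])
    N=M
pickle.dump(x,open("ring.pkl","wb"))
E
```

```text
(array([0.511 , 0.2214, 0.2513]), array([ 0.0219, -0.0077, -0.0833,  0.028 ]))
[ 0.5089  0.2195 -0.0955  0.2507] -5.4720523879436325 [ 0.4  0.2  0.6  0.1  0.3  0.   0.2  0.2  0.8  0.3 -0.5 -0.3 -0.6 -0.3]
A [0.3801 0.2307 0.1309] [ 9.4767 18.4619 15.3856] [-0.0103 -0.5023 -0.0237]
 after rot [15.3406 18.6321  9.213 ]
B [0.4194 0.2269 0.1525] [-4.4097 -0.0024  0.8972] [ 0.  0. -0.]
C [0.4382 0.2251 0.1491] [-1.2306 -0.0008  1.475 ] [ 0.  0. -0.]
D [0.4492 0.2241 0.1415] [-0.3487 -0.0003  1.2955] [ 0.  0. -0.]
E [0.4535 0.2237 0.1336] [ 0.1794 -0.      0.8819] [ 0.  0. -0.]
G [0.4574 0.2233 0.1243] [0.2974 0.0001 0.96  ] [ 0.  0. -0.]
H [0.4589 0.2232 0.1183] [0.2764 0.0001 0.5561] [ 0.  0. -0.]
```

play_rows(steps=[{"dx":0,"dy":0,"dz":0,"rx":0,"ry":-0.1,"rz":0},{"dx":0,"dy":0,"dz":0,"rx":0,"ry":-0.1,"rz":0},{"dx":0,"dy":0,"dz":0,"rx":0,"ry":-0.1,"rz":0},{"dx":0,"dy":0,"dz":0,"rx":0,"ry":-0.1,"rz":0},{"dx":0,"dy":0,"dz":0,"rx":0,"ry":-0.1,"rz":0},{"dx":0,"dy":0,"dz":0,"rx":0,"ry":0,"rz":0},{"dx":0,"dy":0,"dz":0,"rx":0,"ry":0,"rz":0}])

```text
clock: 11.08
position: [0.4188, 0.0383, 0.2985]
tool_rot: [-179.8, 39.9, 173.2]
contact_force: [0.6, -0.5, -0.7]
opening: 0.0255
finger_force: 60.6
```

```bash
cat > step.py <<'E'
import sys
from tgt import *
P=tuple(map(float,sys.argv[1:3])); N=now(); M=tcp_for([.510,.2205,.251],np.radians(-6.9),P)
print("now",N[:3,3],"tgt",M[:3,3],"d",*delta(N,M))
w=M[:3,3]-N[:3,3]; e=np.array([np.cos(.1204),-np.sin(.1204),0]); b=N[:3,:3].T@(e*(e@w))*100
print("x-leg",b,"rest",N[:3,:3].T@(w-e*(e@w))*100)
E
python3 step.py 110 31
```

```text
now [0.4188 0.0383 0.2985] tgt [0.3815 0.235  0.1319] d [15.3175 19.1143  8.8303] [-0.0026 -0.0037  0.0008]
x-leg [ 4.6513 -0.0035 -3.8937] rest [10.6663 19.1178 12.7241]
```

play_rows(steps=[{"dx":2.33,"dy":0,"dz":-1.95,"rx":0,"ry":0,"rz":0},{"dx":2.33,"dy":0,"dz":-1.95,"rx":0,"ry":0,"rz":0},{"dx":1.33,"dy":2.39,"dz":1.59,"rx":0,"ry":0,"rz":0},{"dx":1.33,"dy":2.39,"dz":1.59,"rx":0,"ry":0,"rz":0},{"dx":1.33,"dy":2.39,"dz":1.59,"rx":0,"ry":0,"rz":0},{"dx":1.33,"dy":2.39,"dz":1.59,"rx":0,"ry":0,"rz":0},{"dx":1.33,"dy":2.39,"dz":1.59,"rx":0,"ry":0,"rz":0},{"dx":1.33,"dy":2.39,"dz":1.59,"rx":0,"ry":0,"rz":0},{"dx":1.33,"dy":2.39,"dz":1.59,"rx":0,"ry":0,"rz":0},{"dx":1.33,"dy":2.39,"dz":1.59,"rx":0,"ry":0,"rz":0},{"dx":0,"dy":0,"dz":0,"rx":0,"ry":0,"rz":0},{"dx":0,"dy":0,"dz":0,"rx":0,"ry":0,"rz":0},{"dx":0,"dy":0,"dz":0,"rx":0,"ry":0,"rz":0}])

```text
clock: 12.17
position: [0.4465, 0.164, 0.1977]
tool_rot: [179.2, 31.9, 178.5]
contact_force: [-0.7, 0.2, -3.1]
opening: 0.025
finger_force: 60.6
```

```bash
python3 step.py 110 31; python3 step.py 65 31; python3 snap.py s2 scene >/dev/null; python3 snap.py t2 top >/dev/null; python3 - <<'E'
from tgt import *
# predicted hook points vs picture, saved for one composite view
S=pickle.load(open("s2.pkl","rb"));t=pickle.load(open("t2.pkl","rb"))
L=now()@np.linalg.inv(LT)
a=np.linspace(0,np.pi,7);H=np.r_[[[12,0,24]],np.c_[38-26*np.cos(a),0*a,64+26*np.sin(a)],[[64,0,48]]]/1000
X=(L[:3,:3]@H.T).T+L[:3,3]; print(X[[4,-1]])
out=[]
for c,x0,y0,s in((S,360,140,5),(t,215,165,5)):
    im=cv2.resize(c["image"][y0:y0+110,x0:x0+80],None,fx=s,fy=s,interpolation=cv2.INTER_CUBIC)
    for P,col in [(p,(0,0,255)) for p in X]+[((.51,.2205,.225),(0,255,0)),((.51,.2205,.277),(0,255,0))]:
        u=(proj(c,[P])[0]-[x0,y0])*s; cv2.circle(im,tuple(int(v) for v in u.round()),2,col,-1)
    out.append(im)
cv2.imwrite("pics/v.png",np.hstack(out))
E
```

```text
now [0.4465 0.164  0.1977] tgt [0.3815 0.235  0.1319] d [9.1466 6.8936 2.1566] [ 0.0699 -0.145   0.0752]
x-leg [ 6.178   0.7458 -3.8297] rest [2.9687 6.1478 5.9862]
now [0.4465 0.164  0.1977] tgt [0.4207 0.2302 0.1535] d [4.6687 6.5165 2.3943] [ 0.0699 -0.145   0.0752]
x-leg [ 2.839   0.3427 -1.7598] rest [1.8298 6.1738 4.1541]
[[0.4992 0.1623 0.3012]
 [0.5382 0.162  0.2709]]
```

View pics/v.png

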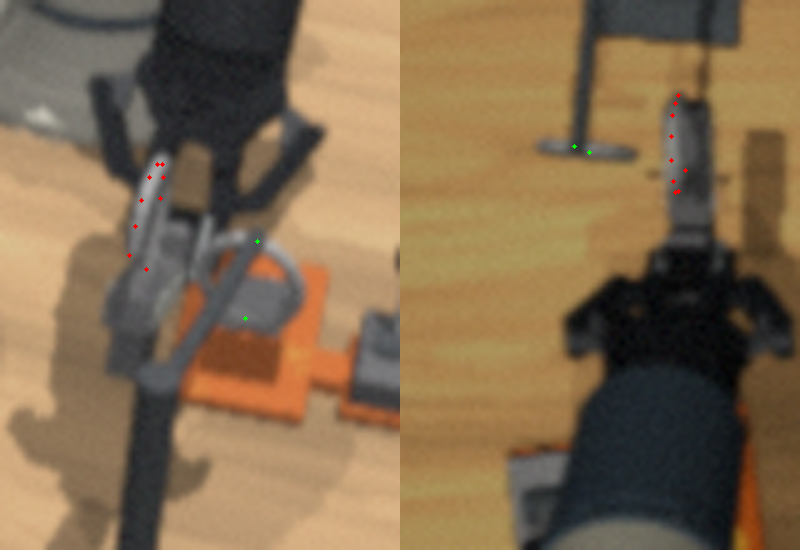

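The overlay shows the lamp's hook where predicted (scene crop (150,200)) and the ring where measured, but the arm stopped short of its target. I'll check the joints against their ranges.

```bash
python3 - <<'E'
from workcell import telemetry
s=telemetry.sense(); print(s["clock"],s["joint_positions"].round(2),s["position"],s["tool_rot"],s["dq"].round(2),s["contact_force"])
E
```

```text
12.2667 [  54.53  -10.8   -48.04   41.24  -40.66 -174.85] [0.44586606 0.16354673 0.19745798] [179.16589451  31.87264941 178.53163985] [ 0.31 -0.74 -1.02  0.14  0.18 -0.35] [ 0.16411227 -0.01093372 -2.95454914]
```

Joint 6 is at its limit (-174.9°). I'll identify the kinematics from the recorded joint/pose pairs, to choose a lamp heading and tilt that stay inside the ranges.

```bash
cat > kin.py <<'E'
from tgt import *
data=[([85.9222,14.6532,6.1321,-.0286,-81.5832,-16.307],[.19134,.51514,.2384],[179.892,-.002,-20.389]),
([85.921,14.639,6.159,-.012,-81.581,-16.308],[.191,.515,.239],[179.938,-.006,-20.389]),
([-5.992,13.473,7.467,-.014,-84.086,-61.984],[.5,-.208,.258],[179.944,-.074,-157.977]),
([-10.194,19.959,6.688,-.017,-76.702,-57.695],[.532,-.252,.191],[-180,.032,-157.893]),
([-14.515,15.575,.686,-7.485,-66.052,-50.891],[.532,-.252,.18],[179.973,11.479,-157.907]),
([-14.516,15.646,.605,-7.484,-66.045,-50.89],[.532,-.252,.179],[179.884,11.361,-157.927]),
([33.405,-9.046,-14.065,7.506,-76.355,-131.539],[.42,.04,.3],[179.958,11.364,173.084]),
([54.53,-10.8,-48.04,41.24,-40.66,-174.85],[.44587,.16355,.19746],[179.166,31.873,178.532])]
E=lambda a,t:T(Ro.from_euler(a,t,degrees=True).as_matrix(),[0,0,0])
X=lambda x,y,z:T(np.eye(3),[x,y,z])
def fk(q,p,s4,s6):
    a1,e,h,L2,fx,fz,e5,d6,t0,ty,tz=p
    return X(0,0,h)@E("z",q[0])@X(a1,e,0)@E("y",q[1])@X(0,0,L2)@E("y",-q[2])@X(fx,0,fz)@E("x",s4*q[3])@X(0,e5,0)@E("y",-q[4])@X(d6,ty,tz)@E("x",s6*q[5])@E("x",t0)@E("y",90)
def res(p,s4,s6,dat=data):
    r=[]
    for q,x,e in dat:
        M=fk(q,p,s4,s6); r+=list((M[:3,3]-x)*1000)+list(Ro.from_matrix(M[:3,:3].T@rpy(e)).as_rotvec()*300)
    return np.array(r+list((np.array(p)[[0,6,9,10]])*3))
def ident():
    best=None
    for s4 in(1,-1):
      for s6 in(1,-1):
        for t0 in(0,90,180,270):
          for e in(-.15,.15):
            r=least_squares(res,[0,e,.3,.4,.35,0,0,.2,t0,0,0],args=(s4,s6),x_scale=[.1]*8+[50,.1,.1])
            if best is None or r.cost<best[0]: best=(r.cost,r.x,s4,s6,r.fun)
    return best
LO=np.array([-168.99,-69.2,-62.41,-164.36,-168.68,-174.98]);HI=np.array([168.99,112.95,85.93,98.24,-3.75,174.98])
def ik(M,q0,m):
    _,p,s4,s6,_=m
    f=lambda q:np.r_[(lambda F:np.r_[(F[:3,3]-M[:3,3])*1000,Ro.from_matrix(F[:3,:3].T@M[:3,:3]).as_rotvec()*300])(fk(q,p,s4,s6))]
    r=least_squares(f,np.clip(q0,LO+1,HI-1),x_scale=50,bounds=(LO,HI)); return r.x,np.abs(r.fun).max()
E
python3 - <<'E'
from kin import *
b=ident();pickle.dump(b,open("kin.pkl","wb"));print(b[0],b[1],b[2],b[3]);print(b[4].round(1))
E
```

```text
0.73545515887927 [ -0.0001   0.0001   0.1486   0.5208   0.4006  -0.      -0.0772   0.3548
 269.9997  -0.0772   0.0001] -1 -1
[-0.2 -0.1 -0.2  0.  -0.   0.   0.3  0.2 -0.5 -0.   0.   0.   0.3  0.5
  0.3 -0.  -0.  -0.  -0.3 -0.2  0.3 -0.  -0.   0.   0.3 -0.1  0.2  0.
 -0.  -0.  -0.3  0.  -0.1 -0.  -0.   0.  -0.1 -0.2  0.1  0.   0.   0.
  0.1  0.  -0.   0.   0.  -0.  -0.  -0.2 -0.2  0. ]
```

```bash
python3 - <<'E'
from kin import *
m=pickle.load(open("kin.pkl","rb"));rng=np.random.default_rng(0)
eye=[.510,.2205,.251]
seeds=[np.array([54,-10,-48,41,-40,-174.]),np.array([33,-9,-14,7,-76,-131.])]+[rng.uniform(LO,HI) for _ in range(10)]
def best(M):
    c=[ik(M,s,m) for s in seeds]; return min(c,key=lambda t:t[1])
for th in(.4,.5):
  for y in (-7,10,25,40):
    o=[]
    for P in((100,31),(65,31),(46.6,78)):
        q,e=best(tcp_for(eye,np.radians(y),P,th)); o.append((q.round(0).astype(int).tolist(),round(e,1)))
    print(th,y,o)
E
```

```text
0.4 -7 [([64, -6, -43, 31, -47, -175], np.float64(54.1)), ([61, -4, -41, 33, -46, -175], np.float64(44.0)), ([55, 1, -42, 36, -38, -175], np.float64(46.0))]
0.4 10 [([61, -15, -58, 45, -33, -175], np.float64(15.6)), ([57, -12, -56, 48, -31, -175], np.float64(8.2)), ([48, -5, -55, 54, -22, -175], np.float64(16.5))]
0.4 25 [([50, -18, -62, 45, -19, -154], np.float64(0.4)), ([48, -15, -57, 41, -20, -148], np.float64(0.0)), ([31, -6, -61, 71, -4, -166], np.float64(2.2))]
0.4 40 [([38, -15, -46, -2, -25, -87], np.float64(0.0)), ([39, -12, -41, -2, -26, -87], np.float64(0.0)), ([39, -4, -42, -2, -18, -87], np.float64(0.0))]
0.5 -7 [([8, -10, -56, -164, -4, 64], np.float64(61.2)), ([7, -8, -53, -164, -4, 64], np.float64(59.6)), ([6, -2, -49, -164, -4, 65], np.float64(54.1))]
0.5 10 [([55, -15, -61, 52, -27, -175], np.float64(35.2)), ([52, -12, -58, 54, -26, -175], np.float64(28.7)), ([7, -2, -49, -164, -4, 77], np.float64(32.0))]
0.5 25 [([45, -17, -62, 45, -14, -150], np.float64(22.3)), ([38, -14, -62, 59, -9, -159], np.float64(12.7)), ([32, -6, -60, 68, -4, -164], np.float64(27.0))]
0.5 40 [([38, -14, -50, -5, -14, -83], np.float64(0.0)), ([38, -12, -46, -4, -16, -85], np.float64(0.0)), ([38, -4, -45, -6, -9, -82], np.float64(0.0))]
```

```bash
cat > plan3.py <<'E'
from kin import *
import heapq
from scipy.spatial import cKDTree
eye=np.array([.510,.2205,.251]);SY=np.radians(-6.5)
a=np.linspace(0,np.pi,25)
hk=np.vstack([np.c_[np.full(12,12),np.linspace(24,62,12)],np.c_[38-26*np.cos(a),64+26*np.sin(a)],np.c_[np.full(5,64),np.linspace(60,52,5)]])
hook=cKDTree(np.c_[hk[:,0],0*hk[:,0],hk[:,1]])
b=np.linspace(0,2*np.pi,72,endpoint=False)
ring=np.c_[0*b,26*np.cos(b),26*np.sin(b)]; arm=np.c_[np.linspace(0,135,30),np.zeros(30),np.full(30,30.)]
def boxd(p,l,h): return np.linalg.norm(np.maximum(np.maximum(np.array(l)-p,p-np.array(h)),0),axis=1)
def clear(u,v,th,dl):
    # stand->lamp rotation; lower bar point at (u,0,v) lamp
    R=(Ro.from_euler("z",dl)*Ro.from_euler("y",-th)).as_matrix()  # lamp->stand
    c=1e9
    for P,r in((ring,4),(arm,5)):
        Q=(P-[0,0,-26])@R+[u,0,v]
        c=min(c,hook.query(Q)[0].min()-4-r,boxd(Q,(-24,-13,0),(50,13,24)).min()-r,boxd(Q,(-75,-60,0),(-20,60,110)).min()-r)
    return c
U=np.arange(20,125,4);V=np.arange(0,90,4)
def path(th,dl):
    gu,gv=38+15*np.sin(th),64+15*np.cos(th)
    C=np.array([[clear(u,v,th,dl) for v in V] for u in U])
    gl=(np.argmin(abs(U-gu)),np.argmin(abs(V-gv)));st=(np.argmin(abs(U-104)),np.argmin(abs(V-32)))
    # widest path
    D={st:C[st]};h=[(-C[st],0,st)];pr={}
    while h:
        d,k,n=heapq.heappop(h);d=-d
        if n==gl: break
        for i in(-1,0,1):
            for j in(-1,0,1):
                q=(n[0]+i,n[1]+j)
                if not(0<=q[0]<len(U) and 0<=q[1]<len(V)): continue
                c=C[q] if q!=gl and np.hypot(U[q[0]]-gu,V[q[1]]-gv)>9 else max(C[q],9)
                nd=min(d,c)
                if nd>D.get(q,-99): D[q]=nd;pr[q]=n;heapq.heappush(h,(-nd,k+1,q))
    if gl not in pr: return -99,[]
    p=[gl]
    while p[-1]!=st:p.append(pr[p[-1]])
    return D[gl],[(int(U[i]),int(V[j]),round(float(C[i,j]),1)) for i,j in p[::-1]]
E
python3 - <<'E'
from plan3 import *
m=pickle.load(open("kin.pkl","rb"))
sd=[np.array([38,-14,-48,-4,-15,-84.]),np.array([50,-16,-58,43,-19,-150.])]
for th in(.3,.35,.4,.45,.5,.55):
  o=[]
  for y in range(20,50,4):
    e=[];mg=[]
    for P in((104,32),(65,31),(46.6,78)):
        q,r=min((ik(tcp_for(eye,np.radians(y),P,th),s,m) for s in sd),key=lambda t:t[1]); e.append(r); mg.append(np.minimum(q-LO,HI-q).min())
    o.append((y,round(max(e),1),round(min(mg))))
  print(th,o,[(d,round(path(th,np.radians(d+6.5))[0],1)) for d in (20,30,40)])
E
```

```text
0.3 [(20, np.float64(0.0), 8), (24, np.float64(0.0), 9), (28, np.float64(0.0), 11), (32, np.float64(0.0), 14), (36, np.float64(0.0), 17), (40, np.float64(0.0), 21), (44, np.float64(0.0), 26), (48, np.float64(0.0), 30)] [(20, np.float64(5.4)), (30, np.float64(4.6)), (40, np.float64(3.3))]
0.35 [(20, np.float64(0.0), 3), (24, np.float64(0.0), 4), (28, np.float64(0.0), 6), (32, np.float64(0.0), 9), (36, np.float64(0.0), 14), (40, np.float64(0.0), 19), (44, np.float64(0.0), 23), (48, np.float64(0.0), 28)] [(20, np.float64(5.6)), (30, np.float64(4.8)), (40, np.float64(3.9))]
0.4 [(20, np.float64(4.8), 0), (24, np.float64(2.7), 0), (28, np.float64(1.0), 0), (32, np.float64(0.0), 3), (36, np.float64(0.0), 9), (40, np.float64(0.0), 14), (44, np.float64(0.0), 20), (48, np.float64(0.0), 25)] [(20, np.float64(6.5)), (30, np.float64(5.8)), (40, np.float64(4.2))]
0.45 [(20, np.float64(17.0), 0), (24, np.float64(14.7), 0), (28, np.float64(12.7), 0), (32, np.float64(7.1), 0), (36, np.float64(0.9), 0), (40, np.float64(0.0), 10), (44, np.float64(0.0), 17), (48, np.float64(0.0), 23)] [(20, np.float64(7.5)), (30, np.float64(6.6)), (40, np.float64(5.1))]
0.5 [(20, np.float64(29.1), 0), (24, np.float64(27.2), 0), (28, np.float64(23.1), 0), (32, np.float64(14.6), 0), (36, np.float64(7.9), 0), (40, np.float64(0.0), 5), (44, np.float64(0.0), 15), (48, np.float64(0.0), 22)] [(20, np.float64(8.4)), (30, np.float64(7.4)), (40, np.float64(5.9))]
0.55 [(20, np.float64(41.2), 0), (24, np.float64(39.6), 0), (28, np.float64(31.3), 0), (32, np.float64(24.9), 0), (36, np.float64(11.8), 0), (40, np.float64(0.0), 3), (44, np.float64(0.0), 15), (48, np.float64(0.0), 23)] [(20, np.float64(8.6)), (30, np.float64(7.8)), (40, np.float64(6.2))]
```

```bash
cat > legs.py <<'E'
from plan3 import *
m=pickle.load(open("kin.pkl","rb"))
th,psi=.36,np.radians(28)
def tgtM(P,off=(0,0,0)): 
    M=tcp_for(eye,psi,P,th); M[:3,3]+=off; return M
E
python3 - <<'E'
from legs import *
c,p=path(th,psi-SY);print(c,p)
N=now();q=np.array([54.5,-10.8,-48,41.2,-40.7,-174.85])
A=tgtM((104,32));B=N.copy();B[:3,3]+=[-.06,-.05,.03];R=A.copy();R[:3,3]=B[:3,3]
prev=N
for n,M in (("back",B),("rot",R),("A",A)):
    # sample along
    d,rv=delta(prev,M)
    for s in(.5,1):
        K=prev.copy();K[:3,3]+= (M[:3,3]-prev[:3,3])*s;K[:3,:3]=prev[:3,:3]@Ro.from_rotvec(rv*s).as_matrix(); q,e=ik(K,q,m); 
        print("   ",q.round(0),round(e,1))
    print(n,M[:3,3],d,rv,np.linalg.norm(d),np.linalg.norm(rv)); prev=M
for P in ((84,30),(65,31),(52,42),(44,54),(44,66),(46,78)):
    M=tgtM(P);q,e=ik(M,q,m);print(P,M[:3,3],delta(prev,M)[0],q.round(0),round(e,1),round(clear(P[0],P[1],th,psi-SY),1));prev=M
E
```

```text
5.124003924448926 [(104, 32, 29.3), (104, 28, 30.2), (104, 24, 31.2), (104, 20, 32.3), (100, 16, 30.2), (100, 12, 31.4), (96, 8, 29.5), (92, 4, 27.5), (88, 8, 23.5), (84, 12, 19.9), (80, 16, 17.0), (76, 20, 14.8), (72, 24, 12.8), (68, 28, 10.7), (64, 32, 9.2), (60, 36, 8.0), (56, 40, 6.2), (52, 40, 5.1), (48, 44, 5.2), (44, 48, 6.1), (40, 52, 7.7), (36, 56, 9.8), (32, 60, 9.5), (28, 64, 5.6), (32, 68, 7.1), (36, 72, 6.8), (40, 76, 4.9), (44, 80, 0.9)]
    [  58.  -17.  -49.   38.  -46. -174.] 0.0
    [  63.  -24.  -50.   36.  -54. -173.] 0.0
back [0.3859 0.1135 0.2275] [ 3.4008 -5.0694 -5.7216] [ 0. -0.  0.] 8.36660026534075 2.940435483613957e-17
    [  57.  -26.  -50.   30.  -46. -151.] 0.0
    [  49.  -26.  -45.   16.  -42. -120.] 0.0
rot [0.3859 0.1135 0.2275] [-0.  0.  0.] [-0.2583 -0.0012 -0.4366] 1.1254331899266246e-14 0.5072730218547007
    [  51.  -23.  -51.   22.  -34. -128.] 0.0
    [  51.  -19.  -57.   30.  -24. -138.] 0.0
A [0.3912 0.1561 0.152 ] [1.9131 3.5081 7.7031] [ 0.  0. -0.] 8.677876977119965 5.797321167275149e-17
(84, 30) [0.4072 0.1646 0.161 ] [-1.9997 -0.0011  0.2028] [  50.  -17.  -54.   28.  -25. -135.] 0.0 14.8
(65, 31) [0.4232 0.1731 0.1667] [-1.8419 -0.001   0.4768] [  49.  -14.  -51.   27.  -25. -132.] 0.0 9.5
(52, 42) [0.4373 0.1806 0.161 ] [-1.0546 -0.0007  1.3371] [  47.  -12.  -51.   27.  -23. -132.] 0.0 6.2
(44, 54) [0.4477 0.1861 0.1526] [-0.5447 -0.0004  1.3354] [  46.   -9.  -51.   29.  -20. -133.] 0.0 8.0
(44, 66) [0.4514 0.1881 0.1414] [ 0.2392 -0.      1.1759] [  45.   -8.  -52.   32.  -17. -135.] 0.0 7.9
(46, 78) [0.4535 0.1892 0.1294] [0.4352 0.0001 1.136 ] [  43.   -6.  -55.   37.  -13. -139.] 0.0 1.7
```

play_rows(steps=[{"dx":1.13,"dy":-1.69,"dz":-1.91,"rx":0,"ry":0,"rz":0},{"dx":1.13,"dy":-1.69,"dz":-1.91,"rx":0,"ry":0,"rz":0},{"dx":1.13,"dy":-1.69,"dz":-1.91,"rx":0,"ry":0,"rz":0},{"dx":0,"dy":0,"dz":0,"rx":-0.043,"ry":0,"rz":-0.073},{"dx":0,"dy":0,"dz":0,"rx":-0.043,"ry":0,"rz":-0.073},{"dx":0,"dy":0,"dz":0,"rx":-0.043,"ry":0,"rz":-0.073},{"dx":0,"dy":0,"dz":0,"rx":-0.043,"ry":0,"rz":-0.073},{"dx":0,"dy":0,"dz":0,"rx":-0.043,"ry":0,"rz":-0.073},{"dx":0,"dy":0,"dz":0,"rx":-0.043,"ry":0,"rz":-0.073},{"dx":0,"dy":0,"dz":0,"rx":0,"ry":0,"rz":0},{"dx":0,"dy":0,"dz":0,"rx":0,"ry":0,"rz":0}])

```text
clock: 13.18
position: [0.3856, 0.1126, 0.2274]
tool_rot: [-180.0, 32.0, -152.5]
contact_force: [0.6, 1.0, -2.5]
opening: 0.0253
finger_force: 60.5
```

```bash
python3 - <<'E'
from legs import *
N=now();print(N[:3,3],delta(N,tgtM((104,32))))
E
```

```text
[0.3856 0.1126 0.2274] (array([1.871 , 3.6046, 7.722 ]), array([-0.005 , -0.0021, -0.0083]))
```

play_rows(steps=[{"dx":0.31,"dy":0.6,"dz":1.29,"rx":0,"ry":0,"rz":0},{"dx":0.31,"dy":0.6,"dz":1.29,"rx":0,"ry":0,"rz":0},{"dx":0.31,"dy":0.6,"dz":1.29,"rx":0,"ry":0,"rz":0},{"dx":0.31,"dy":0.6,"dz":1.29,"rx":0,"ry":0,"rz":0},{"dx":0.31,"dy":0.6,"dz":1.29,"rx":0,"ry":0,"rz":0},{"dx":0.31,"dy":0.6,"dz":1.29,"rx":-0.005,"ry":0,"rz":-0.008},{"dx":0,"dy":0,"dz":0,"rx":0,"ry":0,"rz":0},{"dx":0,"dy":0,"dz":0,"rx":0,"ry":0,"rz":0},{"dx":0,"dy":0,"dz":0,"rx":0,"ry":0,"rz":0}])

```text
clock: 13.93
position: [0.3909, 0.157, 0.1517]
tool_rot: [-179.9, 32.0, -151.7]
contact_force: [-0.3, -0.5, -2.0]
opening: 0.0251
finger_force: 60.5
```

```bash
cat > seq.py <<'E'
from legs import *
import sys
N=now();print(N[:3,3])
for P in eval(sys.argv[1]):
    M=tgtM(P);print(P,*delta(N,M));N=M
E
python3 seq.py "[(84,30),(65,31),(52,42),(44,54),(44,66),(46,78)]"; python3 snap.py s3 scene; python3 snap.py t3 top; python3 - <<'E'
from legs import *
# check the hook prediction against the images numerically: ring/hook template is small; report hook tip vs ring in pixels
L=now()@np.linalg.inv(LT); tip=L@[.064,0,.048,1]; hc=L@[.038,0,.064,1]; print("tip",tip[:3],"hc",hc[:3])
E
```

```text
[0.3909 0.157  0.1517]
(84, 30) [-2.0094 -0.0981  0.1575] [ 0.0012 -0.0029  0.0041]
(65, 31) [-1.8419 -0.001   0.4768] [ 0.  0. -0.]
(52, 42) [-1.0546 -0.0007  1.3371] [ 0.  0. -0.]
(44, 54) [-0.5447 -0.0004  1.3354] [ 0.  0. -0.]
(44, 66) [ 0.2392 -0.      1.1759] [ 0.  0. -0.]
(46, 78) [0.4352 0.0001 1.136 ] [ 0.  0. -0.]
{'clock': 13.9833, 'joint_positions': [51.386, -18.766, -57.274, 30.103, -24.601, -137.673], 'position': [0.391, 0.157, 0.152], 'tool_rot': [-179.943, 32.011, -151.703], 'contact_force': [-0.625, 0.379, -2.629]}
{'clock': 14.0333, 'joint_positions': [51.373, -18.77, -57.271, 30.1, -24.583, -137.659], 'position': [0.391, 0.157, 0.152], 'tool_rot': [-179.954, 32.03, -151.704], 'contact_force': [0.11, -0.142, -2.025]}
tip [0.4718 0.2018 0.2258] hc [0.4454 0.1876 0.2317]
```

play_rows(steps=[{"dx":-0.5,"dy":-0.02,"dz":0.04,"rx":0,"ry":0,"rz":0},{"dx":-0.5,"dy":-0.02,"dz":0.04,"rx":0,"ry":0,"rz":0},{"dx":-0.5,"dy":-0.02,"dz":0.04,"rx":0,"ry":0,"rz":0},{"dx":-0.5,"dy":-0.02,"dz":0.04,"rx":0,"ry":0,"rz":0},{"dx":-0.46,"dy":0,"dz":0.12,"rx":0,"ry":0,"rz":0},{"dx":-0.46,"dy":0,"dz":0.12,"rx":0,"ry":0,"rz":0},{"dx":-0.46,"dy":0,"dz":0.12,"rx":0,"ry":0,"rz":0},{"dx":-0.46,"dy":0,"dz":0.12,"rx":0,"ry":0,"rz":0},{"dx":0,"dy":0,"dz":0,"rx":0,"ry":0,"rz":0},{"dx":0,"dy":0,"dz":0,"rx":0,"ry":0,"rz":0}])

```text
clock: 14.87
position: [0.4231, 0.1731, 0.1657]
tool_rot: [-179.9, 31.9, -151.7]
contact_force: [-0.5, -0.8, -2.8]
opening: 0.0255
finger_force: 60.5
```

play_rows(steps=[{"dx":-0.26,"dy":0,"dz":0.33,"rx":0,"ry":0,"rz":0},{"dx":-0.26,"dy":0,"dz":0.33,"rx":0,"ry":0,"rz":0},{"dx":-0.26,"dy":0,"dz":0.33,"rx":0,"ry":0,"rz":0},{"dx":-0.26,"dy":0,"dz":0.33,"rx":0,"ry":0,"rz":0},{"dx":0,"dy":0,"dz":0,"rx":0,"ry":0,"rz":0},{"dx":0,"dy":0,"dz":0,"rx":0,"ry":0,"rz":0}])

```text
clock: 15.37
position: [0.4369, 0.1805, 0.1597]
tool_rot: [-179.9, 31.9, -151.7]
contact_force: [0.0, -0.6, -1.7]
opening: 0.0253
finger_force: 60.5
```

```bash
python3 seq.py "[(52,42),(44,54),(44,66),(46,78)]"
```

```text
[0.4369 0.1805 0.1597]
(52, 42) [-0.0999 -0.0091 -0.0856] [ 0.001  -0.0044  0.0046]
(44, 54) [-0.5447 -0.0004  1.3354] [ 0.  0. -0.]
(44, 66) [ 0.2392 -0.      1.1759] [ 0.  0. -0.]
(46, 78) [0.4352 0.0001 1.136 ] [ 0.  0. -0.]
```

No contact so far (about -2 N, the lamp's weight). Continuing in.

play_rows(steps=[{"dx":-0.16,"dy":0,"dz":0.31,"rx":0,"ry":0,"rz":0},{"dx":-0.16,"dy":0,"dz":0.31,"rx":0,"ry":0,"rz":0},{"dx":-0.16,"dy":0,"dz":0.31,"rx":0,"ry":0,"rz":0},{"dx":-0.16,"dy":0,"dz":0.31,"rx":0,"ry":0,"rz":0},{"dx":0,"dy":0,"dz":0,"rx":0,"ry":0,"rz":0}])

```text
clock: 15.78
position: [0.4477, 0.1864, 0.1524]
tool_rot: [-179.9, 31.9, -151.6]
contact_force: [-0.7, 0.1, -2.7]
opening: 0.025
finger_force: 60.5
```

play_rows(steps=[{"dx":0.06,"dy":0,"dz":0.29,"rx":0,"ry":0,"rz":0},{"dx":0.06,"dy":0,"dz":0.29,"rx":0,"ry":0,"rz":0},{"dx":0.06,"dy":0,"dz":0.29,"rx":0,"ry":0,"rz":0},{"dx":0.06,"dy":0,"dz":0.29,"rx":0,"ry":0,"rz":0},{"dx":0,"dy":0,"dz":0,"rx":0,"ry":0,"rz":0},{"dx":0,"dy":0,"dz":0,"rx":0,"ry":0,"rz":0}])

```text
clock: 16.28
position: [0.4509, 0.188, 0.1415]
tool_rot: [-179.9, 31.9, -151.6]
contact_force: [-0.2, 0.3, -2.9]
opening: 0.0255
finger_force: 60.5
```

```bash
python3 seq.py "[(44,66),(46,78)]"; python3 snap.py s4 scene; python3 - <<'E'
from legs import *
# image evidence: difference of the scene picture around the ring with hook prediction
S=pickle.load(open("s4.pkl","rb"));L=now()@np.linalg.inv(LT)
X=(L@np.c_[hk[:,0]/1000,0*hk[:,0],hk[:,1]/1000,np.ones(len(hk))].T).T[:,:3]
R=(Ro.from_euler("z",SY).as_matrix()@ring.T).T/1000+eye
# signed: which side of the ring plane, and inside-radius, where hook crosses plane
n=np.array([np.cos(SY),np.sin(SY),0]);s=(X-eye)@n;i=np.nonzero(np.diff(np.sign(s)))[0]
for k in i:
    c=X[k]-eye;print("crossing radius mm",np.linalg.norm(c-n*(c@n))*1000,c[2]*1000)
# brightness along predicted hook in picture
print([int(S["image"][int(v),int(u)].mean()) for u,v in proj(S,X)[::3].round()])
E
```

```text
[0.4509 0.188  0.1415]
(44, 66) [-0.0366 -0.0098  0.0362] [ 0.0011 -0.0043  0.0047]
(46, 78) [0.4352 0.0001 1.136 ] [ 0.  0. -0.]
{'clock': 16.3333, 'joint_positions': [45.176, -7.814, -51.878, 30.921, -17.538, -134.133], 'position': [0.451, 0.188, 0.142], 'tool_rot': [-179.888, 31.908, -151.648], 'contact_force': [-0.078, -0.01, -3.611]}
crossing radius mm 4.209202283566405 -4.2066526795184185
[103, 113, 113, 101, 88, 78, 82, 81, 101, 118, 151, 153, 124, 122]
```

The hook's bar passes through the ring 4 mm from its middle with no contact. Lowering onto the ring.

play_rows(steps=[{"dx":0.13,"dy":0,"dz":0.2,"rx":0,"ry":0,"rz":0},{"dx":0.13,"dy":0,"dz":0.2,"rx":0,"ry":0,"rz":0},{"dx":0.13,"dy":0,"dz":0.2,"rx":0,"ry":0,"rz":0},{"dx":0.13,"dy":0,"dz":0.2,"rx":0,"ry":0,"rz":0},{"dx":0,"dy":0,"dz":0,"rx":0,"ry":0,"rz":0},{"dx":0,"dy":0,"dz":0,"rx":0,"ry":0,"rz":0}])

```text
clock: 16.83
position: [0.4507, 0.1878, 0.132]
tool_rot: [-179.9, 31.9, -151.6]
contact_force: [-0.1, 0.2, -2.1]
opening: 0.0254
finger_force: 60.5
```

play_rows(steps=[{"dx":0.053,"dy":0,"dz":0.085,"rx":0,"ry":0,"rz":0},{"dx":0.053,"dy":0,"dz":0.085,"rx":0,"ry":0,"rz":0},{"dx":0,"dy":0,"dz":0,"rx":0,"ry":0,"rz":0}])

```text
clock: 17.08
position: [0.4508, 0.1881, 0.1301]
tool_rot: [-179.9, 31.9, -151.6]
contact_force: [0.1, -0.0, -2.7]
opening: 0.0255
finger_force: 60.5
```

play_rows(steps=[{"dx":0.053,"dy":0,"dz":0.085,"rx":0,"ry":0,"rz":0},{"dx":0.053,"dy":0,"dz":0.085,"rx":0,"ry":0,"rz":0},{"dx":0,"dy":0,"dz":0,"rx":0,"ry":0,"rz":0}])

```text
clock: 17.33
position: [0.4511, 0.1884, 0.1285]
tool_rot: [-179.9, 32.0, -151.6]
contact_force: [0.5, -0.1, -1.3]
opening: 0.0253
finger_force: 60.7
```

play_rows(steps=[{"dx":0.053,"dy":0,"dz":0.085,"rx":0,"ry":0,"rz":0},{"dx":0,"dy":0,"dz":0,"rx":0,"ry":0,"rz":0}])

```text
clock: 17.5
position: [0.4514, 0.1887, 0.1281]
tool_rot: [-179.9, 32.0, -151.7]
contact_force: [2.6, 0.9, 0.1]
opening: 0.0257
finger_force: 60.8
```

The ring now carries the weight (force z about 0). Letting go.

play_rows(steps=[{"dx":0,"dy":0,"dz":0,"rx":0,"ry":0,"rz":0},{"dx":0,"dy":0,"dz":0,"rx":0,"ry":0,"rz":0},{"dx":0,"dy":0,"dz":0,"rx":0,"ry":0,"rz":0},{"dx":0,"dy":0,"dz":0,"rx":0,"ry":0,"rz":0},{"dx":0,"dy":0,"dz":0,"rx":0,"ry":0,"rz":0},{"dx":0,"dy":0,"dz":0,"rx":0,"ry":0,"rz":0},{"dx":0,"dy":0,"dz":0,"rx":0,"ry":0,"rz":0}], jaw=1)

```text
clock: 18.08
position: [0.4509, 0.1882, 0.1273]
tool_rot: [-179.9, 31.9, -151.6]
contact_force: [-0.2, -0.0, 0.3]
opening: 0.0852
finger_force: 0.0
```

play_rows(steps=[{"dx":0,"dy":0,"dz":-0.6,"rx":0,"ry":0,"rz":0},{"dx":0,"dy":0,"dz":-1.0,"rx":0,"ry":0,"rz":0},{"dx":0,"dy":0,"dz":-1.5,"rx":0,"ry":0,"rz":0},{"dx":0,"dy":0,"dz":-1.5,"rx":0,"ry":0,"rz":0},{"dx":0,"dy":0,"dz":-1.5,"rx":0,"ry":0,"rz":0},{"dx":0,"dy":0,"dz":-1.5,"rx":0,"ry":0,"rz":0},{"dx":0,"dy":0,"dz":-1.5,"rx":0,"ry":0,"rz":0},{"dx":0,"dy":0,"dz":-1.5,"rx":0,"ry":0,"rz":0},{"dx":0,"dy":0,"dz":-1.5,"rx":0,"ry":0,"rz":0},{"dx":0,"dy":0,"dz":0,"rx":0,"ry":0,"rz":0},{"dx":0,"dy":0,"dz":0,"rx":0,"ry":0,"rz":0}])

```text
clock: 19.0
position: [0.3945, 0.1584, 0.2306]
tool_rot: [-180.0, 32.0, -151.7]
contact_force: [0.5, 0.0, -0.2]
opening: 0.0854
finger_force: 0.0
```

```bash
python3 - <<'E'
from h import *
from workcell import optics,telemetry
import time
S=optics.snapshot("scene");pickle.dump(S,open("s5.pkl","wb"));cv2.imwrite("pics/s5.png",S["image"])
t=optics.snapshot("top");pickle.dump(t,open("t5.pkl","wb"));cv2.imwrite("pics/t5.png",t["image"])
S0=pickle.load(open("s0.pkl","rb"))["scene"]
df=cv2.absdiff(S["image"],S0["image"]).max(2)
# changed area near ring, coarse text map (4 px cells)
sub=df[170:270,370:440]; 
for r in range(0,100,5): print("".join("#" if sub[r:r+5,c:c+3].mean()>40 else "." for c in range(0,70,3)))
s=telemetry.sense();print(s["joint_positions"].round(1),s["position"],s["tool_rot"],s["contact_force"])
E
```

```text
#############....#######
###########...........##
########................
###.....................
###.....................
###.....................
####....................
#####.......##..........
######......##..........
######...##.##..........
.###....######..........
........#######.........
.........######.........
...........####.........
...........###..........
........#...............
.......###..............
.......####.............
.......####.............
.......####.............
[  53.9  -22.7  -44.5   20.6  -40.8 -128. ] [0.39433527 0.15782167 0.22910694] [-179.89411667   31.8602112  -151.64960496] [ 0.05880612 -0.07416452 -1.83175685]
```

```bash
python3 - <<'E'
from legs import *
S=pickle.load(open("s5.pkl","rb"));t=pickle.load(open("t5.pkl","rb"))
for th_ in(.36,.5):
    R=(Ro.from_euler("z",np.radians(28))*Ro.from_euler("y",-th_)).as_matrix();hc=eye-[0,0,.044];o=hc-R@[.038,0,.064]
    for n,P in dict(grip=(-45,0,40),plug=(15,0,-30),head=(50,0,24)).items():
        X=o+R@(np.array(P)/1000);print(th_,n,X.round(3),proj(S,[X])[0].round(0),S["image"][tuple(proj(S,[X])[0].round().astype(int)[::-1])],proj(t,[X])[0].round(0))
N=now();q=np.array([53.9,-22.7,-44.5,20.6,-40.8,-128])
R=rpy([180,0,-157.93])
w=lambda P:W(dk,P)[0]
seq=[("up",T(N[:3,:3],N[:3,3]+[-.0,-.06,.06])),("rot",T(R,N[:3,3]+[-.0,-.06,.06])),("hover",T(R,w((15,-85,200)))),("down",T(R,w((15,-85,68)))),("push",T(R,w((15,-20,68))))]
for n,M in seq:
    q,e=ik(M,q,m);d=delta(N,M);print(n,M[:3,3],*d,np.linalg.norm(d[0]),q.round(0),round(e,2));N=M
E
```

```text
0.36 grip [0.449 0.188 0.155] [400. 206.] [85 84 83] [267. 216.]
0.36 plug [0.52  0.226 0.111] [405. 238.] [64 62 65] [257. 195.]
0.36 head [0.532 0.232 0.174] [409. 225.] [107 107 107] [252. 189.]
0.5 grip [0.456 0.192 0.146] [400. 210.] [ 42  71 121] [266. 214.]
0.5 plug [0.532 0.232 0.113] [406. 240.] [102 101  99] [255. 191.]
0.5 head [0.536 0.234 0.178] [409. 225.] [107 107 107] [251. 188.]
up [0.3943 0.0978 0.2891] [-0.7472 -5.2925 -6.5902] [-0. -0.  0.] 8.485281374238568 [  44.  -26.  -34.   10.  -52. -110.] 0.0
rot [0.3943 0.0978 0.2891] [-0.  0.  0.] [0.0287 0.5556 0.1063] 5.928593550334434e-15 [  36.   -3.   -6.    0.  -86. -104.] 0.0
hover [ 0.6225 -0.3068  0.2   ] [ -5.9449 -46.0674   8.9107] [ 0. -0.  0.] 47.2964182933684 [-13.  32.  27.   0. -85. -55.] 0.0
down [ 0.6225 -0.3068  0.068 ] [ 0.   0.  13.2] [ 0. -0.  0.] 13.200000000000001 [-13.  36.  14.  -0. -68. -55.] 0.0
push [ 0.5981 -0.2465  0.068 ] [-0.   6.5  0. ] [ 0. -0.  0.] 6.499999999999998 [ -9.  31.   5.   0. -64. -59.] 0.0
```

The changed pixels (scene x 394–412, y 205–245) match the predicted hanging lamp. On to the cover.

play_rows(steps=[{"dx":-0.25,"dy":-1.76,"dz":-2.2,"rx":0,"ry":0,"rz":0},{"dx":-0.25,"dy":-1.76,"dz":-2.2,"rx":0,"ry":0,"rz":0},{"dx":-0.25,"dy":-1.76,"dz":-2.2,"rx":0,"ry":0,"rz":0},{"dx":0,"dy":0,"dz":0,"rx":0.005,"ry":0.0926,"rz":0.0177},{"dx":0,"dy":0,"dz":0,"rx":0.005,"ry":0.0926,"rz":0.0177},{"dx":0,"dy":0,"dz":0,"rx":0.005,"ry":0.0926,"rz":0.0177},{"dx":0,"dy":0,"dz":0,"rx":0.005,"ry":0.0926,"rz":0.0177},{"dx":0,"dy":0,"dz":0,"rx":0.005,"ry":0.0926,"rz":0.0177},{"dx":0,"dy":0,"dz":0,"rx":0.005,"ry":0.0926,"rz":0.0177},{"dx":0,"dy":0,"dz":0,"rx":0,"ry":0,"rz":0}], jaw=0)

```text
clock: 19.93
position: [0.3962, 0.0988, 0.2869]
tool_rot: [-179.8, -0.6, -158.1]
contact_force: [-0.3, 1.2, -0.4]
opening: -0.0001
finger_force: 0.0
```

play_rows(steps=[{"dx":-0.46,"dy":-3.54,"dz":0.68,"rx":0,"ry":0,"rz":0},{"dx":-0.46,"dy":-3.54,"dz":0.68,"rx":0,"ry":0,"rz":0},{"dx":-0.46,"dy":-3.54,"dz":0.68,"rx":0,"ry":0,"rz":0},{"dx":-0.46,"dy":-3.54,"dz":0.68,"rx":0,"ry":0,"rz":0},{"dx":-0.46,"dy":-3.54,"dz":0.68,"rx":0,"ry":0,"rz":0},{"dx":-0.46,"dy":-3.54,"dz":0.68,"rx":0,"ry":0,"rz":0},{"dx":-0.46,"dy":-3.54,"dz":0.68,"rx":0,"ry":0,"rz":0},{"dx":-0.46,"dy":-3.54,"dz":0.68,"rx":0,"ry":0,"rz":0},{"dx":-0.46,"dy":-3.54,"dz":0.68,"rx":0,"ry":0,"rz":0},{"dx":-0.46,"dy":-3.54,"dz":0.68,"rx":0,"ry":0,"rz":0},{"dx":-0.46,"dy":-3.54,"dz":0.68,"rx":0,"ry":0,"rz":0},{"dx":-0.46,"dy":-3.54,"dz":0.68,"rx":0,"ry":0,"rz":0},{"dx":-0.46,"dy":-3.54,"dz":0.68,"rx":0,"ry":0,"rz":0},{"dx":0,"dy":0,"dz":0,"rx":0,"ry":0,"rz":0},{"dx":0,"dy":0,"dz":0,"rx":0,"ry":0,"rz":0}])

```text
clock: 21.18
position: [0.6222, -0.3079, 0.1976]
tool_rot: [179.9, -0.2, -158.1]
contact_force: [-0.3, -0.2, 0.1]
opening: 0.0001
finger_force: 0.0
```

```bash
python3 - <<'E'
from tgt import *
N=now();R=rpy([180,0,-157.93]);print(N[:3,3],delta(N,T(R,W(dk,(15,-85,200))[0])))
E
```

```text
[ 0.6222 -0.3079  0.1976] (array([-0.07  ,  0.0983, -0.2388]), array([ 0.0024, -0.0034, -0.0032]))
```

play_rows(steps=[{"dx":0,"dy":0,"dz":2.15,"rx":0,"ry":0,"rz":0},{"dx":0,"dy":0,"dz":2.15,"rx":0,"ry":0,"rz":0},{"dx":0,"dy":0,"dz":2.15,"rx":0,"ry":0,"rz":0},{"dx":0,"dy":0,"dz":2.15,"rx":0,"ry":0,"rz":0},{"dx":0,"dy":0,"dz":2.15,"rx":0,"ry":0,"rz":0},{"dx":0,"dy":0,"dz":2.15,"rx":0,"ry":0,"rz":0},{"dx":0,"dy":0,"dz":0,"rx":0,"ry":0,"rz":0},{"dx":0,"dy":0.6,"dz":0,"rx":0,"ry":0,"rz":0},{"dx":0,"dy":0.6,"dz":0,"rx":0,"ry":0,"rz":0},{"dx":0,"dy":0.6,"dz":0,"rx":0,"ry":0,"rz":0},{"dx":0,"dy":0.6,"dz":0,"rx":0,"ry":0,"rz":0},{"dx":0,"dy":0.6,"dz":0,"rx":0,"ry":0,"rz":0},{"dx":0,"dy":0.6,"dz":0,"rx":0,"ry":0,"rz":0},{"dx":0,"dy":0.6,"dz":0,"rx":0,"ry":0,"rz":0},{"dx":0,"dy":0.6,"dz":0,"rx":0,"ry":0,"rz":0},{"dx":0,"dy":0.6,"dz":0,"rx":0,"ry":0,"rz":0},{"dx":0,"dy":0.6,"dz":0,"rx":0,"ry":0,"rz":0},{"dx":0,"dy":0.6,"dz":0,"rx":0,"ry":0,"rz":0},{"dx":0,"dy":0,"dz":0,"rx":0,"ry":0,"rz":0}])

```text
clock: 22.77
position: [0.5977, -0.244, 0.0732]
tool_rot: [-180.0, 0.1, -157.9]
contact_force: [0.0, -0.1, -0.6]
opening: 0.0004
finger_force: 0.0
```

play_rows(steps=[{"dx":0,"dy":0,"dz":-1.5,"rx":0,"ry":0,"rz":0},{"dx":0,"dy":0,"dz":-2.5,"rx":0,"ry":0,"rz":0},{"dx":0,"dy":0,"dz":-2.5,"rx":0,"ry":0,"rz":0},{"dx":0,"dy":0,"dz":-2.5,"rx":0,"ry":0,"rz":0},{"dx":0,"dy":0,"dz":-2.5,"rx":0,"ry":0,"rz":0},{"dx":3,"dy":0,"dz":-2.5,"rx":0,"ry":0,"rz":0},{"dx":3,"dy":0,"dz":-2.5,"rx":0,"ry":0,"rz":0},{"dx":3,"dy":0,"dz":0,"rx":0,"ry":0,"rz":0},{"dx":3,"dy":0,"dz":0,"rx":0,"ry":0,"rz":0},{"dx":0,"dy":0,"dz":0,"rx":0,"ry":0,"rz":0},{"dx":0,"dy":0,"dz":0,"rx":0,"ry":0,"rz":0},{"dx":0,"dy":0,"dz":0,"rx":0,"ry":0,"rz":0}])

```text
clock: 23.77
position: [0.4868, -0.2901, 0.238]
tool_rot: [-179.9, 0.1, -158.0]
contact_force: [0.3, -0.4, -0.4]
opening: -0.0004
finger_force: 0.0
```

```bash
python3 snap.py s6 scene; python3 snap.py w6 wrist; python3 snap.py t6 top; python3 - <<'E'
from tgt import *
# rectify the horizontal plane z=52 of the dock from each camera; coarse grey maps of mean/brightness and of the vertical-open-flap region
for n in("w6","s6"):
    c=pickle.load(open(n+".pkl","rb"));g=cv2.cvtColor(c["image"],cv2.COLOR_BGR2GRAY)
    print(n,"rows x=-80..60 step8, cols y=-70..40 step 6")
    for X in range(-80,61,8): print("%4d "%X," ".join("%3d"%(g[int(v),int(u)] if 0<=v<400 and 0<=u<640 else -1) for u,v in proj(c,W(dk,[(X,y,52) for y in range(-70,41,6)]))))
# lamp still: scene change since hanging
a=cv2.imread("pics/s5.png");b=cv2.imread("pics/s6.png");print("ring area diff",cv2.absdiff(a,b)[195:245,392:414].mean())
E
```

```text
{'clock': 23.8167, 'joint_positions': [-14.942, 16.509, 8.536, 0.005, -81.951, -52.989], 'position': [0.487, -0.29, 0.238], 'tool_rot': [-179.951, 0.058, -157.93], 'contact_force': [0.047, -0.315, -0.289]}
{'clock': 23.8667, 'joint_positions': [-14.925, 16.535, 8.544, 0.006, -81.951, -52.985], 'position': [0.487, -0.29, 0.238], 'tool_rot': [-179.96, 0.042, -157.91], 'contact_force': [0.204, 0.013, -0.414]}
{'clock': 23.9167, 'joint_positions': [-14.916, 16.547, 8.543, 0.005, -81.954, -52.986], 'position': [0.487, -0.29, 0.237], 'tool_rot': [-179.971, 0.03, -157.902], 'contact_force': [-0.695, -0.351, -0.07]}
w6 rows x=-80..60 step8, cols y=-70..40 step 6
 -80  167 164 162 109 110 132 162 162 160 162 160 161 163 160 163 160 159 160 119
 -72  168 168 170 171 163 154 161 159 163 139 133 159 161 161 160 159 161 159 125
 -64  169 167 161 165 165 186 139 150 135 133 135 134 134 137 136 160 162 159 118
 -56  168 174 160 157 150 185 202 136 137 136 136 136 133 135 135 135 134 134 108
 -48  165 161 142 149 156 170 201 196 166 134 137 132 131 134 133 134 134 133 106
 -40  168 165 151 147 148 1
[... 1895 characters left out ...]
37 159 168
   0  184 186 187 186 185 184 161 212 201 118 110 109 112 109 111 104 109 136 141
   8  189 189 186 184 182 183 184 219 190 113 111 111 108 110 110 111  93 120 137
  16  187 190 189 184 177 175 174 222 161 109 110 110 111 112 112 106 118 115 137
  24  181 180 182 171 171 171 168 213 213 116 109 112 110 111 111 105 127 112 135
  32  182 181 178 165 162 163 170 216 200 116 111 110 112 110 114 110 110 111 133
  40  185 185 182 172 163 169 169 221 174 113 112 115 114 122 121 120 146 107 136
  48  180 182 183 182 182 182 167 214 200 131 124 133 133 155 153 153 162 129 184
  56  174 179 182 182 184 182 175 216 190 134 128 132 132 132 131 135 129 151 222
ring area diff 16.793333333333333
```

play_rows(steps=[{"dx":0,"dy":0,"dz":0,"rx":0,"ry":0,"rz":0},{"dx":0,"dy":0,"dz":0,"rx":0,"ry":0,"rz":0},{"dx":0,"dy":0,"dz":0,"rx":0,"ry":0,"rz":0},{"dx":0,"dy":0,"dz":0,"rx":0,"ry":0,"rz":0},{"dx":0,"dy":0,"dz":0,"rx":0,"ry":0,"rz":0},{"dx":0,"dy":0,"dz":0,"rx":0,"ry":0,"rz":0},{"dx":0,"dy":0,"dz":0,"rx":0,"ry":0,"rz":0},{"dx":0,"dy":0,"dz":0,"rx":0,"ry":0,"rz":0}])

```text
clock: 24.58
position: [0.4866, -0.29, 0.2381]
tool_rot: [-179.9, 0.1, -157.9]
contact_force: [-0.1, 0.1, -0.6]
opening: 0.0002
finger_force: 0.0
```

```bash
python3 snap.py s7 scene; python3 snap.py t7 top; python3 - <<'E'
from h import *
I=lambda n:cv2.imread(f"pics/{n}.png").astype(int)
for p in("s","t"):
    a,b=I(p+"6"),I(p+"7"); sl=(slice(190,260),slice(385,420)) if p=="s" else (slice(180,225),slice(235,285))
    print(p,"motion",np.abs(a-b)[sl].mean(),np.abs(a-b)[sl].max())
    d=np.abs(b-I({"s":"scene0","t":"top0"}[p])).max(2)
    r=d[190:260,380:430] if p=="s" else d[170:235,235:285]
    for k in range(0,r.shape[0],4): print("".join("#" if r[k:k+4,c:c+2].mean()>35 else "." for c in range(0,50,2)))
E
```

```text
{'clock': 24.6333, 'joint_positions': [-14.969, 16.455, 8.502, 0.01, -81.955, -52.975], 'position': [0.487, -0.29, 0.238], 'tool_rot': [-179.937, 0.067, -157.943], 'contact_force': [0.013, -0.288, 0.379]}
{'clock': 24.6833, 'joint_positions': [-14.97, 16.455, 8.502, 0.012, -81.953, -52.978], 'position': [0.487, -0.29, 0.238], 'tool_rot': [-179.934, 0.068, -157.947], 'contact_force': [0.156, 0.297, 0.838]}
s motion 2.742857142857143 45
.........................
.........................
.........................
..............#..........
.............###.........
.............###.........
.........#######.........
.........######..........
........########.........
.........#######.........
...........#####.........
...........####..........
..........#####..........
.......##..####..........
......####...............
......####...............
.....#####...............
.......###...............
t motion 2.2288888888888887 22
.........................
.........................
.........................
.........###.............
.........########........
.........#########.......
..............#####......
.........########........
..........##########.....
..........###########....
...........##########....
...........##########....
.........................
.........................
.........................
.........................
.........................
```

play_rows(steps=[{"dx":0,"dy":0,"dz":0,"rx":0,"ry":0,"rz":0},{"dx":0,"dy":0,"dz":0,"rx":0,"ry":0,"rz":0},{"dx":0,"dy":0,"dz":0,"rx":0,"ry":0,"rz":0},{"dx":0,"dy":0,"dz":0,"rx":0,"ry":0,"rz":0},{"dx":0,"dy":0,"dz":0,"rx":0,"ry":0,"rz":0},{"dx":0,"dy":0,"dz":0,"rx":0,"ry":0,"rz":0},{"dx":0,"dy":0,"dz":0,"rx":0,"ry":0,"rz":0},{"dx":0,"dy":0,"dz":0,"rx":0,"ry":0,"rz":0},{"dx":0,"dy":0,"dz":0,"rx":0,"ry":0,"rz":0},{"dx":0,"dy":0,"dz":0,"rx":0,"ry":0,"rz":0},{"dx":0,"dy":0,"dz":0,"rx":0,"ry":0,"rz":0},{"dx":0,"dy":0,"dz":0,"rx":0,"ry":0,"rz":0},{"dx":0,"dy":0,"dz":0,"rx":0,"ry":0,"rz":0},{"dx":0,"dy":0,"dz":0,"rx":0,"ry":0,"rz":0},{"dx":0,"dy":0,"dz":0,"rx":0,"ry":0,"rz":0},{"dx":0,"dy":0,"dz":0,"rx":0,"ry":0,"rz":0},{"dx":0,"dy":0,"dz":0,"rx":0,"ry":0,"rz":0},{"dx":0,"dy":0,"dz":0,"rx":0,"ry":0,"rz":0},{"dx":0,"dy":0,"dz":0,"rx":0,"ry":0,"rz":0},{"dx":0,"dy":0,"dz":0,"rx":0,"ry":0,"rz":0}])

```text
clock: 26.35
position: [0.4867, -0.29, 0.238]
tool_rot: [-179.9, 0.1, -157.9]
contact_force: [0.2, -0.2, 0.5]
opening: 0.0
finger_force: 0.0
```

```bash
python3 - <<'E'
import numpy as np
from workcell import optics,ticket
I=[optics.snapshot("scene")["image"].astype(int) for _ in range(4)]
m=[(np.abs(a-b)[200:240,395:414].mean().round(2),np.abs(a-b)[300:340,500:519].mean().round(2)) for a,b in zip(I,I[1:])]
print(m, "lamp vs static area")
if max(x for x,_ in m)<5: print(ticket.finish_job())
E
```

```text
[(np.float64(1.74), np.float64(2.27)), (np.float64(1.75), np.float64(2.36)), (np.float64(1.76), np.float64(2.35))] lamp vs static area
the job is handed in; nothing more can be done
None
```

I handed the job in at about 26.5 s of the 61 s: the dock is switched off, the lamp hangs still from the ring, and the cover lies shut in the camera data; no verdict came back.

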